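# Set an inspection microscope to high power and tilt its screen

### The arm

A 6-joint arm with a two-finger parallel gripper is mounted at the origin on a cart in front of the work surface, level with it; the furniture and walls round the work are solid. World frame = base frame: x ahead of the robot, y to its left, z up, the work surface at z = 0. Lengths are in mm, angles in rad, forces in N, time in s.
With the tool pointing down it reaches from about 250 to 725 mm from the base axis. Payload 9.7 kg.
Tool frame: the origin (TCP) lies at the very end of the fingers, on their centre line; the grasp point (between the pads) lies 19 mm behind it; z points along the fingers, y is the line along which they close (so a half turn about z gives the same grasp; the last joint's range is limited). The gripper opens to 85 mm and grips with 20 to 120 N. Pads are 22 mm wide; open, the fingers measure 114 mm over their backs; the gripper's body (76 mm by 85 mm) begins 54 mm behind the grasp point. The pads swing forward as they close: fully open they stand 13 mm farther back than shut.
Start: joints at [-1.343, 0.087, 0.176, 1.66, 0, 1.571], TCP at [124.207, -535.789, 231.284] pointing down, gripper open.
Joint ranges: [-3.13, 3.13], [-0.85, 1.81], [-1.15, 1.24], [-2.2, 2.28], [-1.44, 1.52], [-3.14, 3.14]. Speed limits (rad/s): [2.22, 2.22, 2.57, 3.14, 3.14, 3.14].

### API

Orientations are given as a unit quaternion [x, y, z, w].
In Python, from rig import sense, grab_frame, camera_info, sign_off gives the robot as it stands.
- The arm moves only by the tool move_arm, never from a script. Its argument "increments" is a list that holds one entry, the list of rows, each a list of 7 numbers: the finger opening in mm, from 0 to 85.4, then the shift along the world's x, y, z in mm, then the turn, a rotation vector about the world's x, y, z in rad. A call has 1 to 5 rows; each row shifts and turns the commanded pose from where the row before left it; what a row does not reach is not made up. A row lasts 1/10 s, in which the tool goes at most 50 mm and 8.59 degrees, less where a joint would pass 70% of its speed; a pose out of reach is approached as far as the arm can. A call with a gripper value outside its range is refused whole. The fingers move at their own pace and stop on an object; "squeeze" is the grip in N (left out, the last holds). Time passes only in rows, so rows that do not move let the fingers close. It gives the time, the measured TCP pose, the force, the opening and the grip force at its end, in the units of the state.
- sense(): the state, without advancing time (a new reading comes with each control period).
- grab_frame(name): name is "scene" or "top" or "wrist"; returns the picture (420x560x3 uint8, red, green, blue); there is no depth.
- camera_info(name): a dict with "fov_y" (degrees; the focal length in pixels is half the picture's height over the tangent of half this angle, whatever the lens; pixels are square), "cx", "cy" (the principal point, pixels), "xyz" and "orientation" of the camera in the world; the wrist camera has in their place "T_tool_cam" (4x4, takes a point from camera to tool coordinates, whose origin is the TCP and whose axes are the flange's). Camera axes: x right, y down, z forward; pixel columns grow to the right and rows downward; lengths in mm; the calibration is good to about 2 mm. A picture is of the moment at which its call begins: read the wrist's pose just before it. camera_info takes no time and is no camera call.
- sign_off(): hands the job in; it is judged then, once.
The state is a dict: "time_s": time; "q": joint angles; "joint_vel": joint speeds; "effort": joint torques, N m; "tcp_pos": TCP position; "tool_rot": TCP orientation; "force": force on the tool from outside, world axes, zero at the start; "moment": the same for the moment, N m; "gripper_width": opening from 0.0 (shut) to 1.0 (fully open); "grasp_force": force on a finger pad.
Only numpy, scipy, OpenCV 4.12 (cv2) and the standard library are available. Lean on these libraries where they do the work, as an engineer would, in place of code of your own. Each camera call takes 0.05 s, during which the arm holds its last target. There are 200 camera calls.

### The job

Get the inspection microscope ready for checking the seam of the brass ring that lies on its stage: turn the nosepiece click by click, without flinging it round, until its longest objective has clicked home pointing straight down at the stage, and lean the flat screen back to 30 degrees from upright so that it stays there by itself. Leave the ring, the steel block under it and the small things around the microscope undisturbed.

Things in the scene. Friction and masses are not known exactly. Their poses are not given: they have to be found in the camera images.
- microscope: White screen-type microscope; heavy, does not move. Origin on the bench under the optical axis; x from its front (screen side) to its column, y to the left of one facing the screen, z up. Places marked (m) are in this frame, mm. Foot x -93..113, y +-88, 26 high; head over the nosepiece: box x -57..110, y +-37, z 204..250; column x 57..109, y +-32, focus knobs to y +-64 at z 85
- nosepiece (a joint): Angle (rad, not wrapped) of the nosepiece; turns endlessly both ways. Grows counterclockwise seen from above: front objectives go from left (+y) to right. Clicks at each quarter turn: at 0 (or 2 pi) the longest objective is in the working place, at pi/2 the shortest, pi the second shortest, 3 pi/2 the second longest. May start between clicks, held by light friction (0.04 N m)
- nosepiece_centre (a point): Point on the nosepiece's axis, (m) (-28.2, 0, 158.3). The nosepiece is a steel dome, 85 mm across, with four objectives, under the head. Its axis leans 20 degrees: downwards it runs along (m) (-0.342, 0, -0.940). A sprung ball clicks it in: leaving a click takes about 0.2 N m (5 N at a barrel); the ball pulls it home over the last 5 degrees
- front_objective (a point): Fixed point where the axis of an objective that stands at the front begins: 30 mm from nosepiece_centre, square to the nosepiece's axis. The four objectives begin so, a quarter turn apart, and spread by 20 degrees from the nosepiece's axis: the working one points straight down, the one opposite forward and down, 40 degrees from vertical. Head and screen above bar a tool that points straight down
- longest_tip (a point): Lens of the longest objective, the end of its axis. Objectives are round barrels of 20 mm diameter that narrow to 12 mm over the last 11 mm; lengths from beginning to lens: 53 (longest), 43, 35 and 27 mm (shortest). They can be pinched or pushed sideways; between neighbours there is about 30 mm of room at mid length
- working_point (a point): Fixed point on the optical axis, (m) (0, 0, 95): the lens of the longest objective is here when clicked home
- stage_centre (a point): Point on top of the black stage plate, (m) (0, 0, 36). Plate x -79..39, y +-75
- screen (a joint): Angle (rad) by which the screen leans back from upright: 0 upright, grows as its top goes back towards the column, at most 1.1. A friction hinge: turns under about 0.3 N m (3 to 5 N at the top edge) and stays where it is left
- screen_top (a point): Middle of the top edge of the screen, on its front (glass) side; the screen is a black panel 146 mm wide and 14 mm thick that reaches from 6 to 90 mm above its hinge
- screen_pivot (a point): Middle of the screen's hinge line, (m) (-42, 0, 256), in the middle of the panel's thickness; the line runs along the microscope's y
- ring: Plain brass ring, 22 mm across and 5 mm high, lying loose on the steel block under the objectives. Origin: centre of its underside
- bench_block: Loose square steel block 56x56x12.5 mm on the stage. Origin: centre of its underside
- red_loupe: Red folding loupe 34x102x9 mm lying on the bench, to be left alone. Origin: centre of its underside
- solder_tin: Round tin, 56 mm across, 28 mm high, to be left alone. Origin: centre of its underside

How it is judged:
By the outcome, as a careful person would: the job done as asked, in the order asked, and still so for the second after the job is handed in, with the robot touching nothing.
It also fails if it takes over 45 s, if anything falls off the work surface, if the arm or the gripper's body presses on something with over 40 N, if the wrist force passes 120 N, or if a joint passes its speed limit or range.

## Working session

There is one attempt and no reset: what is moved stays moved. The work goes in short steps, Python scripts to look and compute and a tool call to move; the robot and the scene stay as the last step left them, time stands still between calls to the robot, and variables do not carry over. Pictures are saved under pics/ and viewed, at most 10 in all, crops included, and the job is handed in when it is done.

Besides the shell and the picture viewer there is one more tool, called as name([rows], argument=value, ...), one row to a line, values as JSON. move_arm: Moves the arm, as the interface text tells. Its arguments: {"type":"object","properties":{"increments":{"type":"array"},"squeeze":{"type":"number"}},"required":["increments"]}

```bash
ls; mkdir -p pics; python3 - <<'E'
from rig import *
import cv2,numpy as np
s=sense();print(s)
for n in("scene","top","wrist"):
    c=camera_info(n);print(n,c)
a=grab_frame("scene");b=grab_frame("top");
cv2.imwrite("pics/scene0.png",a[:,:,::-1]);cv2.imwrite("pics/top0.png",b[:,:,::-1])
E
```

```text
pics
{'time_s': 0.0, 'q': array([-1.34303477e+00,  8.74800121e-02,  1.75129200e-01,  1.65983362e+00,
        3.19614358e-05,  1.57081232e+00]), 'joint_vel': array([ 0.00072154,  0.00077666,  0.00024651,  0.00068165, -0.00023337,
       -0.00136021]), 'effort': array([-1.20888686e-03, -5.20382452e+01,  4.64809656e+01,  1.58499100e-02,
       -2.31670047e-04, -1.49724201e-05]), 'tcp_pos': array([ 124.14237491, -535.55605876,  230.56959812]), 'tool_rot': array([ 9.93523260e-01,  1.13626805e-01, -6.29967236e-05, -6.91371286e-04]), 'force': array([-0.75810621, -0.56177294, -0.61242067]), 'moment': array([ 0.02913334, -0.00374829, -0.0698844 ]), 'grasp_force': 0.0, 'gripper_width': 1.0019626288547798}
scene {'fov_y': 42.22854259490236, 'cx': 276.34708572900064, 'cy': 219.03070430571267, 'xyz': array([  361.81020626, -1184.69266824,   884.54973174]), 'orientation': array([ 0.89728926, -0.0856236 ,  0.03201664, -0.43187443])}
top {'fov_y': 45.59459339271042, 'cx': 280.4358150812426, 'cy': 208.90470408572565, 'xyz': array([-116.64016532,   21.74524244, 1128.80026622]), 'orientation': array([-0.47091379,  0.81496925, -0.2869336 ,  0.1781416 ])}
wrist {'fov_y': 63.657125205020186, 'cx': 281.2950017319503, 'cy': 215.38634897082324, 'T_tool_cam': array([[-3.32338774e-04, -9.45904388e-01, -3.24445340e-01,
         8.46840027e+01],
       [ 9.99999759e-01, -5.12031222e-04,  4.68473014e-04,
         2.05245687e-02],
       [-6.09256823e-04, -3.24445106e-01,  9.45904330e-01,
        -1.43906091e+02],
       [ 0.00000000e+00,  0.00000000e+00,  0.00000000e+00,
         1.00000000e+00]])}
```

View pics/scene0.png

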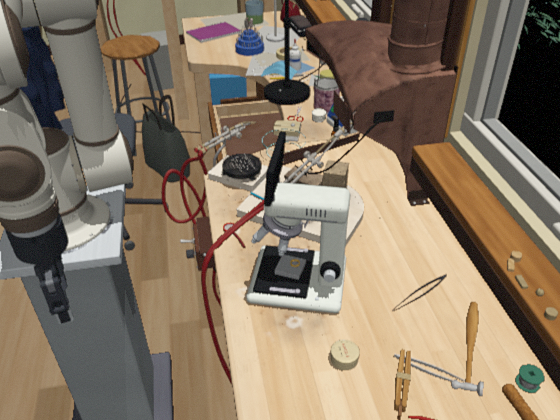

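View pics/top0.png

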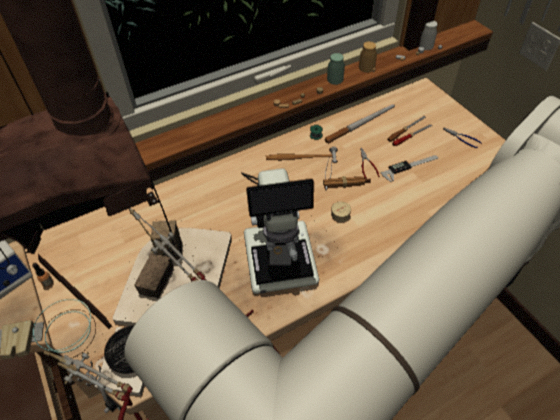

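Scene: the microscope (foot around (300,280)) has its screen facing left, toward the robot, and the solder tin is at (344,354). In the top view, the foot spans (247..317, 225..290) with the screen at (281,197). I'll view enlarged crops next.

```bash
python3 - <<'E'
import cv2
a=cv2.imread("pics/scene0.png")[125:315,235:375];b=cv2.imread("pics/top0.png")[165:300,235:330]
a=cv2.resize(a,None,fx=3,fy=3,interpolation=cv2.INTER_CUBIC);b=cv2.resize(b,None,fx=4,fy=4,interpolation=cv2.INTER_CUBIC)
import numpy as np
c=np.zeros((570,800,3),np.uint8);c[:570,:420]=a;c[:540,420:800]=b
cv2.imwrite("pics/crop0.png",c)
E
```

```text
(no output)
```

View pics/crop0.png

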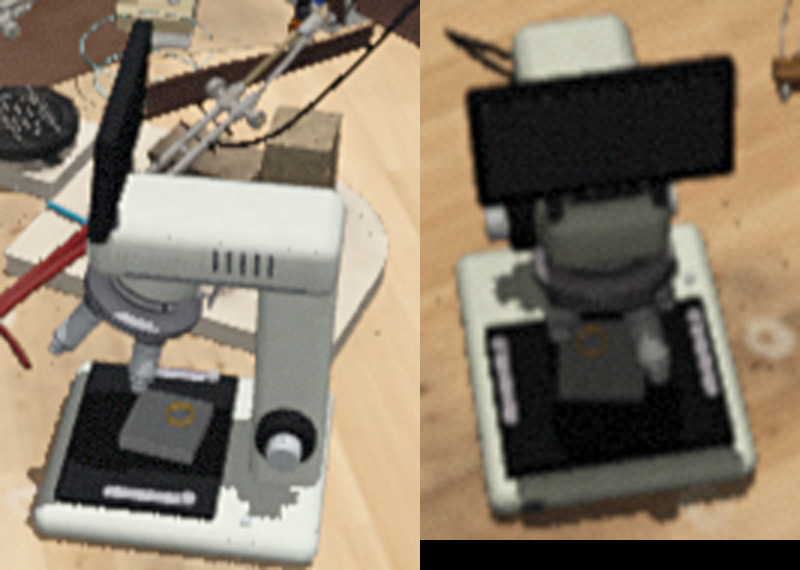

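Crop: in the scene half, the stage plate corners are near (57,497), (212,518), (238,377) and (95,362), objective tips near (60,345) and (140,388), and the screen is nearly upright. In the top half, the plate corners are (510,473), (733,447), (487,325) and (700,300), with a long barrel whose tip is at (655,375).

```bash
cat > h.py <<'E'
import numpy as np, cv2
from rig import *
from scipy.spatial.transform import Rotation as R
def cam(n,s=None):
    c=camera_info(n);f=210/np.tan(np.radians(c['fov_y']/2))
    K=np.array([[f,0,c['cx']],[0,f,c['cy']],[0,0,1]])
    if n=='wrist':
        T=c['T_tool_cam'];Rt=R.from_quat(s['tool_rot']).as_matrix()
        return K,Rt@T[:3,:3],Rt@T[:3,3]+s['tcp_pos']
    return K,R.from_quat(c['orientation']).as_matrix(),np.array(c['xyz'])
def ray(C,p):
    K,Rm,o=C;d=Rm@np.linalg.inv(K)@[p[0],p[1],1];return o,d/np.linalg.norm(d)
def onz(C,p,z):
    o,d=ray(C,p);return o+d*(z-o[2])/d[2]
def proj(C,P):
    K,Rm,o=C;q=(np.atleast_2d(P)-o)@Rm@K.T;return q[:,:2]/q[:,2:]
def tri(rs):
    A=sum(np.eye(3)-np.outer(d,d) for o,d in rs);b=sum((np.eye(3)-np.outer(d,d))@o for o,d in rs);return np.linalg.solve(A,b)
a=np.array([-.342,0,-.9397]);U=np.array([-.9397,0,.342]);Cn=np.array([-28.2,0,158.3])
OFF={53:0,43:np.pi/2,35:np.pi,27:3*np.pi/2}
def obj(th,L,s):  # point at s along the axis, (m)
    t=th+OFF[L];r=-U*np.cos(t)+np.array([0,1,0])*np.sin(t)
    return Cn+30*r+s*(a*.9397+r*.342)
E
python3 - <<'E'
from h import *
S=cam('scene');T=cam('top')
m=np.array([[-79,-75],[39,-75],[39,75],[-79,75]])
sp=[(57,497),(212,518),(238,377),(95,362)];sp=[(235+x/3,125+y/3) for x,y in sp]
tp=[(733,447),(700,300),(487,325),(510,473)];tp=[(235+(x-420)/4,165+y/4) for x,y in tp]
W=[];M=[]
for i in range(4):
    t=tri([ray(S,sp[i]),ray(T,tp[i])]);p,q=onz(S,sp[i],36),onz(T,tp[i],36);print(t.round(1),p.round(1),q.round(1))
    W+=[p[:2],q[:2]];M+=[m[i]]*2
W=np.array(W);M=np.array(M,float)
w0,m0=W.mean(0),M.mean(0);X=(M-m0);Y=W-w0
ya=np.arctan2((X[:,0]*Y[:,1]-X[:,1]*Y[:,0]).sum(),(X*Y).sum())
Rz=np.array([[np.cos(ya),-np.sin(ya)],[np.sin(ya),np.cos(ya)]]);o=w0-Rz@m0
print('yaw',ya,'o',o);print((W-(M@Rz.T+o)).round(1))
Rz=R.from_euler('z',ya).as_matrix();o=np.r_[o,0]
cl={}
for nm,C,p in(('sL',S,(255,240)),('sM',S,(281.7,254.3)),('top',T,(293.75,258.75))):
    for L in OFF:
        th=np.radians(np.arange(0,360,1));P=np.array([o+Rz@obj(t,L,L) for t in th])
        e=np.linalg.norm(proj(C,P)-p,axis=1);
        i=[k for k in range(360) if e[k]<=e[k-1] and e[k]<=e[(k+1)%360]]
        print(nm,L,[(k,e[k].round(1)) for k in i])
E
```

```text
[ 446.8 -366.7   28.7] [ 448.7 -372.    36. ] [ 440.1 -364.6   36. ]
[ 553.5 -408.6   30.1] [ 552.7 -413.6   36. ] [ 549.1 -406.4   36. ]
[ 604.8 -273.1   35.3] [ 605.4 -273.2   36. ] [ 603.5 -273.    36. ]
[ 498.1 -233.    34. ] [ 499.7 -233.8   36. ] [ 494.8 -232.9   36. ]
yaw -0.3696491572566777 o [ 542.90326754 -328.40985299]
[[ 6.5 -2.2]
 [-2.   5.2]
 [ 0.6 -1.2]
 [-3.   6. ]
 [-1.  -0.7]
 [-2.9 -0.4]
 [ 3.4 -3.9]
 [-1.6 -3. ]]
sL 53 [(202, np.float64(4.0))]
sL 43 [(120, np.float64(0.5))]
sL 35 [(34, np.float64(2.5))]
sL 27 [(308, np.float64(5.7))]
sM 53 [(311, np.float64(5.4))]
sM 43 [(216, np.float64(1.4))]
sM 35 [(123, np.float64(1.9))]
sM 27 [(30, np.float64(5.2))]
top 53 [(207, np.float64(1.9))]
top 43 [(115, np.float64(2.0))]
top 35 [(24, np.float64(5.2))]
top 27 [(293, np.float64(8.4))]
```

```bash
python3 - <<'E'
from h import *
S=cam('scene');T=cam('top')
m=np.array([[-79,-75],[39,-75],[39,75],[-79,75]])
sp=[(57,497),(212,518),(238,377),(95,362)];sp=[(235+x/3,125+y/3) for x,y in sp]
tp=[(733,447),(700,300),(487,325),(510,473)];tp=[(235+(x-420)/4,165+y/4) for x,y in tp]
W=[];M=[]
for i,(zs,zt) in enumerate([(27,27),(27,36),(36,36),(36,27)]):
    W+=[onz(S,sp[i],zs)[:2],onz(T,tp[i],zt)[:2]];M+=[m[i]]*2
W=np.array(W);M=np.array(M,float)
w0,m0=W.mean(0),M.mean(0);X=(M-m0);Y=W-w0
ya=np.arctan2((X[:,0]*Y[:,1]-X[:,1]*Y[:,0]).sum(),(X*Y).sum())
Rz=np.array([[np.cos(ya),-np.sin(ya)],[np.sin(ya),np.cos(ya)]]);o=w0-Rz@m0
print('yaw',ya,'o',o);print((W-(M@Rz.T+o)).round(1))
Rz=R.from_euler('z',ya).as_matrix();o=np.r_[o,0]
for nm,C,p in(('sL',S,(255,240)),('sM',S,(281.7,254.3)),('top',T,(293.75,258.75))):
    for L in OFF:
        th=np.radians(np.arange(0,360,1));P=np.array([o+Rz@obj(t,L,L) for t in th])
        e=np.linalg.norm(proj(C,P)-p,axis=1);k=e.argmin()
        print(nm,L,k,e[k].round(1))
# screen corners in scene and top
sc=[(x/3+235,y/3+125) for x,y in((150,20),(133,20),(95,238))]
tc=[((x-420)/4+235,y/4+165) for x,y in((733,58),(470,90),(735,172),(483,203))]
for b in(0,10,20,30):
    b=np.radians(b)
    f=lambda l,t,y:o+Rz@(np.array([-42,y,256])+l*np.array([np.sin(b),0,np.cos(b)])+t*np.array([-np.cos(b),0,np.sin(b)]))
    P=[f(90,7,-73),f(90,7,73),f(6,7,-73),f(6,7,73)]
    print(np.degrees(b),[((np.array(q)-(235,165))*4+(420,0)).round().tolist() for q in proj(T,P)],[((np.array(q)-(235,125))*3).round().tolist() for q in proj(S,P)])
E
```

```text
yaw -0.37206317989817755 o [ 544.45661084 -327.01490263]
[[ 6.   4.8]
 [ 1.1  0.4]
 [ 1.2  5.6]
 [-4.4  4.7]
 [-2.6 -1.9]
 [-4.6 -1.7]
 [ 1.6 -5.4]
 [ 1.7 -6.6]]
sL 53 204 3.3
sL 43 121 0.3
sL 35 35 3.3
sL 27 308 6.5
sM 53 308 4.9
sM 43 214 0.9
sM 35 121 2.4
sM 27 29 5.8
top 53 210 1.3
top 43 117 2.6
top 35 26 5.7
top 27 295 8.9
0.0 [[739.0, 79.0], [464.0, 113.0], [734.0, 180.0], [475.0, 213.0]] [[76.0, 134.0], [122.0, 14.0], [80.0, 246.0], [124.0, 121.0]]
10.0 [[734.0, 58.0], [461.0, 91.0], [734.0, 178.0], [474.0, 210.0]] [[101.0, 137.0], [145.0, 16.0], [82.0, 245.0], [126.0, 120.0]]
20.0 [[728.0, 41.0], [458.0, 73.0], [733.0, 175.0], [474.0, 207.0]] [[127.0, 144.0], [168.0, 22.0], [84.0, 244.0], [127.0, 119.0]]
29.999999999999996 [[723.0, 28.0], [456.0, 60.0], [733.0, 172.0], [474.0, 204.0]] [[152.0, 154.0], [190.0, 31.0], [86.0, 244.0], [130.0, 118.0]]
```

move_arm([
  [[85,12,15,0,0,0,-0.12],[85,12,15,0,0,0,-0.12],[85,12,15,0,0,0,-0.12],[85,12,15,0,0,0,-0.12],[85,12,15,0,0,0,-0.12]],
])

```text
time_s: 0.6
tcp_pos: [184.6, -460.0, 230.9]
tool_rot: [0.982, -0.188, -0.0, -0.0]
force: [0.4, 0.2, 0.8]
gripper_width: 0.995
grasp_force: 0.0
```

move_arm([
  [[85,12,15,0,-0.043,-0.112,0],[85,12,15,0,-0.043,-0.112,0],[85,12,15,0,-0.043,-0.112,0],[85,12,15,0,-0.043,-0.112,0],[85,12,15,0,-0.043,-0.112,0]],
])

```text
time_s: 1.1
tcp_pos: [244.7, -385.2, 231.5]
tool_rot: [0.938, -0.176, 0.293, 0.054]
force: [0.5, 0.4, 0.7]
gripper_width: 0.996
grasp_force: 0.0
```

move_arm([
  [[85,12,15,0,-0.043,-0.112,0],[85,12,15,0,-0.043,-0.112,0],[85,12,15,0,-0.043,-0.112,0],[85,12,15,0,-0.043,-0.112,0],[85,12,15,0,-0.043,-0.112,0]],
])

```text
time_s: 1.6
tcp_pos: [291.0, -376.5, 235.9]
tool_rot: [0.822, -0.134, 0.549, 0.069]
force: [0.9, -0.4, 0.0]
gripper_width: 0.998
grasp_force: 0.0
```

move_arm([
  [[85,12,15,0,-0.043,-0.112,0],[85,12,15,0,-0.043,-0.112,0],[85,12,15,0,-0.043,-0.112,0],[85,0,0,-20,0,0,0],[85,0,0,0,0,0,0]],
])

```text
time_s: 2.1
tcp_pos: [312.2, -395.9, 216.8]
tool_rot: [0.751, -0.102, 0.648, 0.075]
force: [-0.8, 1.7, -0.2]
gripper_width: 0.993
grasp_force: 0.0
```

```bash
python3 - <<'E'
from h import *
s=sense();print(s['q'].round(3),s['tcp_pos'],R.from_quat(s['tool_rot']).as_matrix().round(3))
np.save('s1.npy',np.r_[s['tcp_pos'],s['tool_rot']])
b=grab_frame("wrist");cv2.imwrite("pics/w1.png",b[:,:,::-1])
E
```

```text
[-1.451 -0.824 -1.147  0.071  1.173  2.795] [ 312.19049359 -395.85395707  216.7815384 ] [[ 0.139 -0.251  0.958]
 [-0.056 -0.968 -0.245]
 [ 0.989 -0.02  -0.149]]
```

View pics/w1.png

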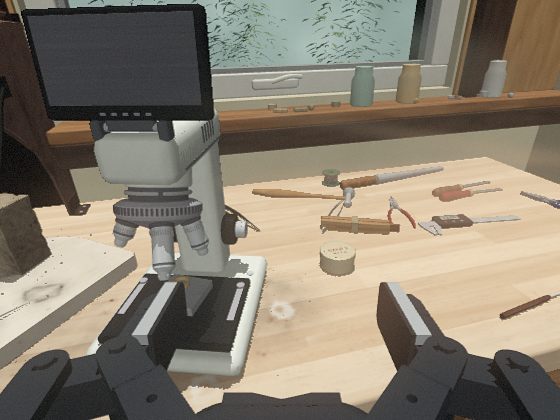

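Wrist view: screen corners are near (24,10), (205,6), (213,118) and (47,118). The nosepiece ring is at (158,212), with objective tips at left (119,246), middle (163,275) and right (206,252), and the tin at (338,258).

```bash
python3 - <<'E'
from h import *
v=np.load('s1.npy');s=dict(tcp_pos=v[:3],tool_rot=v[3:]);C=cam('wrist',s)
b=cv2.imread('pics/w1.png')[130:390,70:290];cv2.imwrite('pics/w1c.png',cv2.resize(b,None,fx=2.3,fy=2.3,interpolation=cv2.INTER_CUBIC)[:598])
o=np.array([544.5,-327,0]);Rz=R.from_euler('z',-.372).as_matrix()
for th in(29,120,208):
    for L in OFF: print(th,L,proj(C,np.array([o+Rz@obj(np.radians(th),L,q) for q in(0,L)])).round().tolist())
print('corners plate',proj(C,np.array([o+Rz@np.array(p) for p in((-79,-75,36),(39,-75,36),(-79,75,36),(39,75,36),(-57,-37,250),(-57,37,250),(-57,-37,204))])).round().tolist())
b=np.radians(9)
f=lambda l,t,y:o+Rz@(np.array([-42,y,256])+l*np.array([np.sin(b),0,np.cos(b)])+t*np.array([-np.cos(b),0,np.sin(b)]))
print(proj(C,np.array([f(90,7,73),f(90,7,-73),f(6,7,-73),f(6,7,73)])).round().tolist())
E
```

```text
29 53 [[157.0, 217.0], [158.0, 257.0]]
29 43 [[127.0, 222.0], [112.0, 263.0]]
29 35 [[160.0, 226.0], [162.0, 262.0]]
29 27 [[188.0, 220.0], [198.0, 243.0]]
120 53 [[127.0, 222.0], [109.0, 272.0]]
120 43 [[161.0, 226.0], [163.0, 271.0]]
120 35 [[188.0, 220.0], [200.0, 249.0]]
120 27 [[157.0, 217.0], [157.0, 238.0]]
208 53 [[159.0, 226.0], [161.0, 282.0]]
208 43 [[188.0, 220.0], [203.0, 256.0]]
208 35 [[158.0, 217.0], [158.0, 244.0]]
208 27 [[127.0, 222.0], [118.0, 247.0]]
corners plate [[228.0, 350.0], [250.0, 279.0], [94.0, 339.0], [145.0, 273.0], [165.0, 141.0], [82.0, 140.0], [174.0, 193.0]]
[[22.0, 11.0], [201.0, 5.0], [209.0, 123.0], [45.0, 122.0]]
```

View pics/w1c.png

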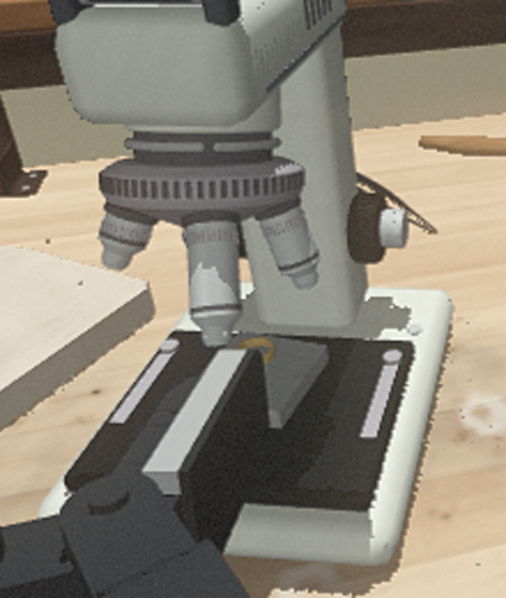

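The crop shows the middle-front objective as clearly the longest, with its tip at full-image (163,279). The right tip is at (203,254) and the left, shortest one at (120,245). This matches nosepiece ≈ 208°. I'll refine the pose from these points.

```bash
cat >> h.py <<'E'
def scr(b,l,t,y): return np.array([-42,y,256])+l*np.array([np.sin(b),0,np.cos(b)])+t*np.array([-np.cos(b),0,np.sin(b)])
def goto(o,ya,p,pitch,yaw_off=0,s=None):
    """world shift and rotvec from the present pose to m point p, tool along m x pitched down"""
    s=s or sense();Rz=R.from_euler('z',ya).as_matrix()
    R1=(R.from_euler('z',ya+yaw_off)*R.from_euler('y',pitch)).as_matrix()@np.array([[0,0,1],[0,-1,0],[1,0,0]])
    d=np.r_[o,0]+Rz@np.array(p,float)-s['tcp_pos']
    return d,(R.from_matrix(R1)*R.from_quat(s['tool_rot']).inv()).as_rotvec()
def mpos(o,ya,s=None):
    s=s or sense();Rm=R.from_euler('z',ya).as_matrix()
    return (Rm.T@(s['tcp_pos']-np.r_[o,0])).round(1),(Rm.T@R.from_quat(s['tool_rot']).as_matrix()[:,2]).round(3)
def P(u,y,d): return Cn+u*U+d*a+np.array([0,y,0])
E
python3 - <<'E'
from h import *
from scipy.optimize import least_squares
v=np.load('s1.npy');s=dict(tcp_pos=v[:3],tool_rot=v[3:]);C=cam('wrist',s)
pix=np.array([(162.6,279),(202.6,254),(120,245),(231,351),(248,279),(150,275.6),(205,6),(213,118),(47,118),(24,9)])
def pts(x):
    th,b=x[3],x[4]
    M=[obj(th,53,53),obj(th,43,43),obj(th,27,27),(-79,-75,36),(39,-75,36),(39,75,36),scr(b,90,7,-73),scr(b,6,7,-73),scr(b,6,7,73),scr(b,90,7,73)]
    return np.array(M)@R.from_euler('z',x[2]).as_matrix().T+[x[0],x[1],x[5]]
f=lambda x:np.r_[(proj(C,pts(x))-pix).ravel(),x[5]/2,(x[2]+.372)/.02,(x[:2]-[544.5,-327])/4]
r=least_squares(f,[544,-327,-.372,3.6,.15,0]);x=r.x
print(x.round(3),np.degrees(x[3:5]));print((proj(C,pts(x))-pix).round(1).tolist())
o=x[:2];ya=x[2]
print(mpos(o,ya))
for u,y in((75,-17),(20,-17)):
    d,w=goto(o,ya,P(u,y,18),.349);print(d.round(1),w.round(3))
E
```

```text
[ 5.44337e+02 -3.28761e+02 -3.66000e-01  3.61600e+00  1.80000e-01
  1.35300e+00] [207.1605092   10.30124042]
[[0.3, 1.7], [2.0, 0.9], [-0.7, 1.0], [-1.2, -2.4], [3.3, -1.0], [-4.3, -3.4], [-0.0, -3.0], [-1.2, 2.8], [0.1, 2.0], [1.3, 0.2]]
(array([-192.9, -145.4,  216.4]), array([ 0.982,  0.114, -0.15 ]))
[128.2  88.4 -49.3] [ 0.04   0.196 -0.11 ]
[176.5  69.9 -68.1] [ 0.04   0.196 -0.11 ]
```

move_arm([
  [[40,13,9,-5,0.004,0.02,-0.011],[40,13,9,-5,0.004,0.02,-0.011],[40,13,9,-5,0.004,0.02,-0.011],[40,13,9,-5,0.004,0.02,-0.011],[40,13,9,-5,0.004,0.02,-0.011]],
])

```text
time_s: 2.65
tcp_pos: [382.7, -378.6, 188.3]
tool_rot: [0.784, -0.12, 0.604, 0.081]
force: [-0.6, 0.0, -0.1]
gripper_width: 0.465
grasp_force: 0.0
```

move_arm([
  [[40,13,9,-5,0.004,0.02,-0.011],[40,13,9,-5,0.004,0.02,-0.011],[40,13,9,-5,0.004,0.02,-0.011],[40,13,9,-5,0.004,0.02,-0.011],[40,13,9,-5,0.004,0.02,-0.011]],
])

```text
time_s: 3.15
tcp_pos: [452.0, -342.2, 160.1]
tool_rot: [0.811, -0.141, 0.561, 0.093]
force: [0.2, -1.1, -0.5]
gripper_width: 0.471
grasp_force: 0.0
```

```bash
cat >> h.py <<'E'
O=np.array([544.3,-328.8]);YA=-.366
def to(u,y,d,pitch=.349):
    dd,w=goto(O,YA,P(u,y,d),pitch);print('to',(u,y,d),dd.round(1),w.round(3))
def where():
    s=sense();p,z=mpos(O,YA);q=p-Cn
    print('t',round(s['time_s'],2),'U,y,d',(q@U).round(1),p[1],(q@a).round(1),'z',z,'F',s['force'].round(1),'g',round(s['gripper_width'],3),'q',s['q'].round(2))
E
python3 - <<'E'
from h import *
where();to(75,-17,18);to(20,-17,18)
s=sense();C=cam('wrist',s);b=grab_frame("wrist")[:,:,::-1].copy()
cv2.imwrite("pics/w2.png",b)
E
```

```text
t 3.15 U,y,d 50.6 -45.5 16.5 z [ 0.935  0.027 -0.354] F [ 0.2 -1.1 -0.5] g 0.471 q [-0.9  -0.85 -1.15  0.12  0.52  2.93]
to (75, -17, 18) [-11.6  35.    7. ] [-0.011 -0.01  -0.026]
to (20, -17, 18) [ 36.6  16.5 -11.8] [-0.011 -0.01  -0.026]
```

View pics/w2.png

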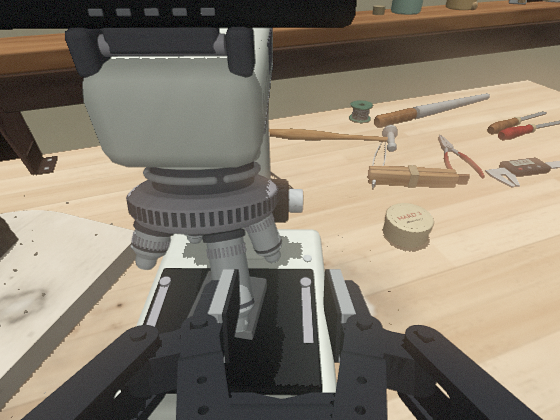

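The microscope fills the left of the frame. The fingers are just in front of the long objective (about (230,265)), and q2 and q3 are at their limits, so the wrist can't get any closer to the base. I'll rotate the heading about the nosepiece axis to gain reach.

```bash
cat >> h.py <<'E'
def inc(u,y,d,psi,s=None):
    s=s or sense();Rm=R.from_euler('z',YA).as_matrix()
    z=-U*np.cos(psi)+np.array([0,1,0])*np.sin(psi);x=-a;yy=np.cross(z,x)
    R1=Rm@np.c_[x,yy,z];t=np.r_[O,0]+Rm@P(u,y,d)
    w=t-283*(Rm@z)
    print('to',(u,y,d,psi),(t-s['tcp_pos']).round(1),(R.from_matrix(R1)*R.from_quat(s['tool_rot']).inv()).as_rotvec().round(3),'rw',np.hypot(*w[:2]).round(),w[2].round())
E
python3 - <<'E'
from h import *
inc(68,-30,18,.366);inc(21,-12,18,.366);inc(68,10,18,.366);inc(21,-12,18,.366)
E
```

```text
to (68, -30, 18, 0.366) [-11.2  19.5   4.8] [ 0.108 -0.056  0.316] rw 371.0 255.0
to (21, -12, 18, 0.366) [ 36.5  20.5 -11.2] [ 0.108 -0.056  0.316] rw 394.0 239.0
to (68, 10, 18, 0.366) [ 3.1 56.8  4.8] [ 0.108 -0.056  0.316] rw 346.0 255.0
to (21, -12, 18, 0.366) [ 36.5  20.5 -11.2] [ 0.108 -0.056  0.316] rw 394.0 239.0
```

move_arm([
  [[40,-11,2,5,0.027,-0.014,0.079],[40,0,4,0,0.027,-0.014,0.079],[40,0,6,0,0.027,-0.014,0.079],[40,0,7,0,0.027,-0.014,0.079],[40,0,0,0,0,0,0]],
])

```text
time_s: 3.7
tcp_pos: [440.2, -324.7, 165.5]
tool_rot: [0.81, -0.045, 0.583, -0.045]
force: [-0.0, -0.6, 0.0]
gripper_width: 0.466
grasp_force: 0.0
```

```bash
python3 - <<'E'
from h import *
where();inc(68,-30,18,.366);inc(21,-12,18,.366)
s=sense();C=cam('wrist',s);b=grab_frame("wrist")[:,:,::-1].copy()
Rm=R.from_euler('z',YA).as_matrix()
for th,c in((207,(0,0,255)),):
    for L in OFF:
        q=proj(C,np.array([np.r_[O,0]+Rm@obj(np.radians(th),L,k) for k in(0,L)]));cv2.line(b,tuple(map(int,q[0])),tuple(map(int,q[1])),c,1)
cv2.imwrite("pics/w3.png",cv2.resize(b[100:400,50:450],None,fx=2,fy=2))
E
```

```text
t 3.7 U,y,d 68.6 -33.4 17.3 z [ 0.879  0.358 -0.316] F [-0.  -0.6  0. ] g 0.466 q [-1.1  -0.6  -0.99  0.26  1.02  2.7 ]
to (68, -30, 18, 0.366) [ 1.6  3.1 -0.9] [-0.003  0.003  0.001] rw 371.0 255.0
to (21, -12, 18, 0.366) [ 49.2   4.1 -17. ] [-0.003  0.003  0.001] rw 394.0 239.0
```

View pics/w3.png

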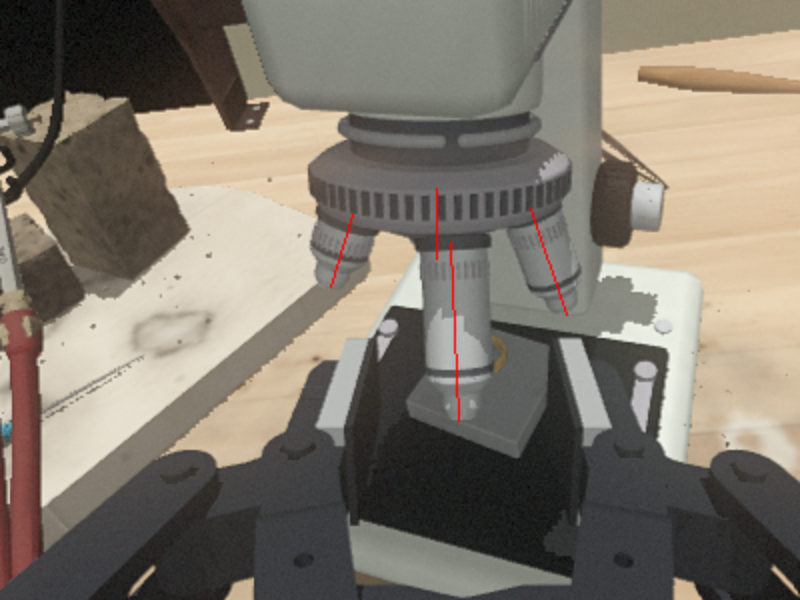

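The overlay matches the barrels well, which confirms about 207°. The fingers straddle the long barrel with room on both sides, so I'll go in.

move_arm([
  [[40,10,1,-3.4,0,0,0],[40,10,1,-3.4,0,0,0],[40,10,1,-3.4,0,0,0],[40,10,1,-3.4,0,0,0],[40,9,0,-3.4,0,0,0]],
])

```text
time_s: 4.25
tcp_pos: [490.1, -319.5, 149.2]
tool_rot: [0.81, -0.045, 0.583, -0.043]
force: [-0.9, -0.7, 1.0]
gripper_width: 0.468
grasp_force: 0.0
```

move_arm([
  [[30,0,0,0,0,0,0],[30,0,0,0,0,0,0],[30,0,0,0,0,0,0]],
])

```text
time_s: 4.55
tcp_pos: [489.6, -319.9, 149.6]
tool_rot: [0.81, -0.044, 0.583, -0.043]
force: [0.1, -1.5, 0.3]
gripper_width: 0.353
grasp_force: 0.0
```

```bash
cat >> h.py <<'E'
def follow(azs,past=12,slack=5,psi=.366,r=36.5,d=18):
    for az in azs:
        t=np.radians(az);b=np.array([-np.cos(t),np.sin(t)])*r
        p=b+past*np.array([-np.cos(psi),np.sin(psi)])+slack*np.array([-np.sin(psi),-np.cos(psi)])
        print(az,end=' ');inc(*p.round(1),d,psi)
E
python3 - <<'E'
from h import *
where();follow([207,218,230,240])
E
```

```text
t 4.55 U,y,d 21.5 -11.3 17.1 z [ 0.879  0.356 -0.315] F [ 0.1 -1.5  0.3] g 0.353 q [-0.98 -0.51 -1.    0.06  0.92  2.82]
207 to (np.float64(19.5), np.float64(-16.9), 18, 0.366) [-0.6 -5.8 -1.5] [0.001 0.004 0.002] rw 398.0 238.0
218 to (np.float64(15.8), np.float64(-22.8), 18, 0.366) [  0.6 -12.6  -2.8] [0.001 0.004 0.002] rw 405.0 237.0
230 to (np.float64(10.5), np.float64(-28.3), 18, 0.366) [  3.3 -19.5  -4.6] [0.001 0.004 0.002] rw 412.0 235.0
240 to (np.float64(5.3), np.float64(-32.0), 18, 0.366) [  6.5 -24.7  -6.4] [0.001 0.004 0.002] rw 418.0 234.0
```

move_arm([
  [[30,-0.3,-3,-0.7,0,0,0],[30,-0.3,-3,-0.8,0,0,0],[30,0.4,-2.2,-0.5,0,0,0],[30,0.4,-2.2,-0.4,0,0,0],[30,0.4,-2.2,-0.4,0,0,0]],
])

```text
time_s: 5.05
tcp_pos: [490.4, -332.4, 146.1]
tool_rot: [0.81, -0.044, 0.583, -0.044]
force: [-1.8, 4.5, 0.4]
gripper_width: 0.354
grasp_force: 1.8
```

move_arm([
  [[30,0.8,-2.3,-0.6,0,0,0],[30,0.9,-2.3,-0.6,0,0,0],[30,1,-2.3,-0.6,0,0,0],[30,1.5,-2.5,-0.9,0,0,0],[30,1.7,-2.7,-0.9,0,0,0]],
])

```text
time_s: 5.55
tcp_pos: [496.3, -344.4, 142.1]
tool_rot: [0.81, -0.044, 0.583, -0.044]
force: [-4.9, 4.2, 0.6]
gripper_width: 0.351
grasp_force: 2.5
```

```bash
cat >> h.py <<'E'
def shot(name,th,crop=(100,400,50,450),f=1.5,sc=None):
    s=sense();C=cam('wrist',s);b=grab_frame("wrist")[:,:,::-1].copy();cv2.imwrite('pics/raw_'+name,b);np.save('pics/'+name[:-4],np.r_[s['tcp_pos'],s['tool_rot']])
    Rm=R.from_euler('z',YA).as_matrix();col={53:(0,0,255),43:(0,255,0),35:(255,0,0),27:(0,255,255)}
    for L in OFF:
        q=proj(C,np.array([np.r_[O,0]+Rm@obj(np.radians(th),L,k) for k in(0,L)]));cv2.line(b,tuple(map(int,q[0])),tuple(map(int,q[1])),col[L],1)
    cv2.imwrite('pics/'+name,cv2.resize(b[crop[0]:crop[1],crop[2]:crop[3]],None,fx=f,fy=f))
E
python3 - <<'E'
from h import *
where();shot('w4.png',240)
E
```

```text
t 5.55 U,y,d 4.9 -31.8 19.0 z [ 0.879  0.358 -0.316] F [-4.9  4.2  0.6] g 0.351 q [-1.   -0.41 -0.95  0.03  0.94  2.8 ]
```

View pics/w4.png

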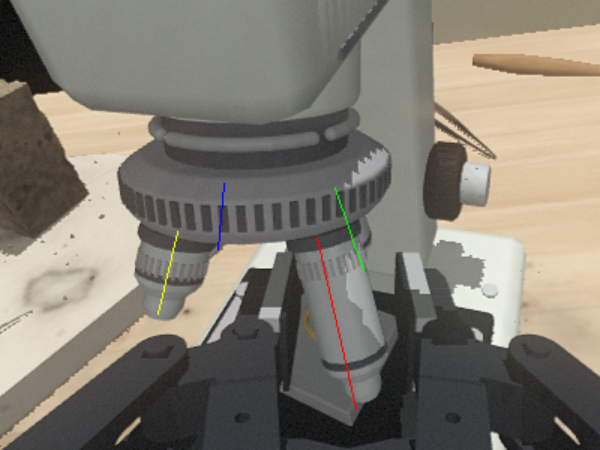

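The long barrel (red) now sits near 238–240°, between the pads at about (340,320) in the crop, with the short one (yellow) at left. Next I back out and take the short one.

```bash
python3 - <<'E'
from h import *
inc(6.7,-27.1,18,.366);inc(53,-45,18,.366);inc(66,3.6,18,.366);inc(17.6,22.3,18,.366)
E
```

```text
to (6.7, -27.1, 18, 0.366) [0.2 5.3 1.6] [-0.001  0.003  0.001] rw 414.0 234.0
to (53, -45, 18, 0.366) [-46.8   4.1  17.5] [-0.001  0.003  0.001] rw 391.0 250.0
to (66, 3.6, 18, 0.366) [-40.8  53.9  21.9] [-0.001  0.003  0.001] rw 351.0 254.0
to (17.6, 22.3, 18, 0.366) [ 8.4 55.   5.4] [-0.001  0.003  0.001] rw 379.0 238.0
```

move_arm([
  [[35,0.1,2.6,0.8,0,0,0],[35,0.1,2.7,0.8,0,0,0],[35,-16,-0.4,5.3,0,0,0],[35,-16,-0.4,5.3,0,0,0],[35,-15,-0.4,5.3,0,0,0]],
])

```text
time_s: 6.1
tcp_pos: [449.1, -340.3, 160.7]
tool_rot: [0.81, -0.044, 0.583, -0.043]
force: [0.5, -0.6, -0.0]
gripper_width: 0.407
grasp_force: 0.0
```

move_arm([
  [[35,1,8,1,0,0,0],[35,1,10,1,0,0,0],[35,1,11,1,0,0,0],[35,1.5,11,0.7,0,0,0],[35,1.5,10,0.7,0,0,0]],
])

```text
time_s: 6.6
tcp_pos: [455.9, -289.7, 164.7]
tool_rot: [0.81, -0.044, 0.583, -0.043]
force: [0.2, 0.2, 0.8]
gripper_width: 0.41
grasp_force: 0.0
```

```bash
python3 - <<'E'
from h import *
where();inc(66,3.6,18,.366);inc(17.6,22.3,18,.366)
shot('w5.png',238)
E
```

```text
t 6.6 U,y,d 66.4 4.9 17.3 z [ 0.879  0.357 -0.315] F [0.2 0.2 0.8] g 0.41 q [-1.01 -0.7  -1.06  0.21  0.95  2.79]
to (66, 3.6, 18, 0.366) [-0.3 -1.2 -0.7] [0.001 0.004 0.001] rw 351.0 254.0
to (17.6, 22.3, 18, 0.366) [ 48.8  -0.  -17.2] [0.001 0.004 0.001] rw 379.0 238.0
```

View pics/w5.png

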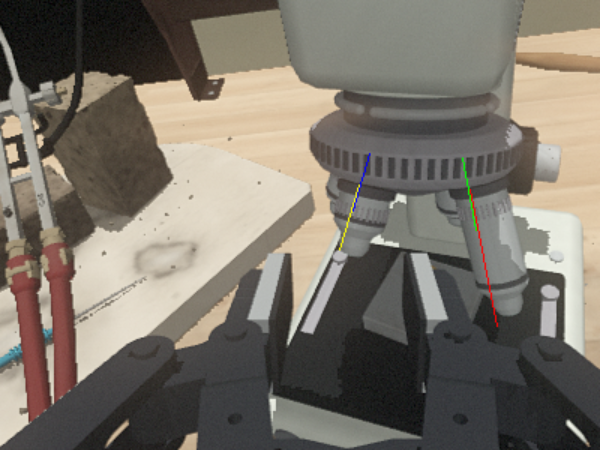

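The short barrel's tip is at about (357,252) in the crop and the long one's at (513,312), both slightly right of the prediction. I'll re-estimate the angle.

```bash
python3 - <<'E'
from h import *
v=np.load('pics/w5.npy');C=cam('wrist',dict(tcp_pos=v[:3],tool_rot=v[3:]));Rm=R.from_euler('z',YA).as_matrix()
for th in range(236,260,3):
    print(th,[proj(C,np.r_[O,0]+Rm@obj(np.radians(th),L,L))[0].round().tolist() for L in(27,53)])
print('seen',(288,268),(392,309))
E
```

```text
236 [[275.0, 266.0], [380.0, 319.0]]
239 [[277.0, 267.0], [383.0, 317.0]]
242 [[279.0, 269.0], [385.0, 315.0]]
245 [[282.0, 270.0], [388.0, 313.0]]
248 [[284.0, 271.0], [390.0, 312.0]]
251 [[287.0, 272.0], [392.0, 310.0]]
254 [[290.0, 273.0], [393.0, 308.0]]
257 [[293.0, 274.0], [395.0, 306.0]]
seen (288, 268) (392, 309)
```

```bash
python3 - <<'E'
from h import *
inc(67.6,-2.6,18,.366);inc(21,15.3,18,.366);follow([170,180,190,200,210,220,230,238],r=34)
E
```

```text
to (67.6, -2.6, 18, 0.366) [-4.1 -7.4 -0.1] [0.    0.004 0.001] rw 353.0 255.0
to (21, 15.3, 18, 0.366) [ 43.2  -6.4 -16. ] [0.    0.004 0.001] rw 379.0 239.0
170 to (np.float64(20.5), np.float64(5.5), 18, 0.366) [ 40.2 -15.7 -16.2] [0.    0.004 0.001] rw 385.0 239.0
180 to (np.float64(21.0), np.float64(-0.4), 18, 0.366) [ 37.6 -21.  -16. ] [0.    0.004 0.001] rw 388.0 239.0
190 to (np.float64(20.5), np.float64(-6.3), 18, 0.366) [ 36.  -26.7 -16.2] [0.    0.004 0.001] rw 392.0 239.0
200 to (np.float64(19.0), np.float64(-12.0), 18, 0.366) [ 35.2 -32.5 -16.7] [0.    0.004 0.001] rw 396.0 238.0
210 to (np.float64(16.5), np.float64(-17.4), 18, 0.366) [ 35.5 -38.4 -17.5] [0.    0.004 0.001] rw 401.0 237.0
220 to (np.float64(13.1), np.float64(-22.2), 18, 0.366) [ 36.8 -44.1 -18.7] [0.    0.004 0.001] rw 406.0 236.0
230 to (np.float64(8.9), np.float64(-26.4), 18, 0.366) [ 38.9 -49.4 -20.1] [0.    0.004 0.001] rw 412.0 235.0
238 to (np.float64(5.0), np.float64(-29.2), 18, 0.366) [ 41.4 -53.3 -21.5] [0.    0.004 0.001] rw 417.0 233.0
```

move_arm([
  [[35,-4,-7.4,0,0,0,0],[35,11.8,0.3,-4,0,0,0],[35,11.8,0.3,-4,0,0,0],[35,11.8,0.2,-4,0,0,0],[35,11.8,0.2,-4,0,0,0]],
])

```text
time_s: 7.15
tcp_pos: [499.2, -297.9, 148.6]
tool_rot: [0.81, -0.044, 0.583, -0.043]
force: [0.2, -0.0, -0.0]
gripper_width: 0.413
grasp_force: 0.0
```

move_arm([
  [[30,0,0,0,0,0,0],[30,0,0,0,0,0,0],[30,-1,-2.5,0,0,0,0],[30,-1,-2.5,0,0,0,0],[30,-0.8,-2.4,0,0,0,0]],
])

```text
time_s: 7.65
tcp_pos: [495.6, -302.3, 148.8]
tool_rot: [0.809, -0.043, 0.584, -0.046]
force: [-17.1, 21.4, 7.6]
gripper_width: 0.355
grasp_force: 11.1
```

move_arm([
  [[30,-0.8,-2,0,0,0,0],[30,-0.7,-2,0,0,0,0],[30,-0.7,-1.6,0,0,0,0],[30,-0.6,-1.6,0,0,0,0],[30,0,0,0,0,0,0]],
])

```text
time_s: 8.15
tcp_pos: [492.7, -311.0, 148.8]
tool_rot: [0.81, -0.044, 0.584, -0.045]
force: [-2.0, 4.3, 1.2]
gripper_width: 0.352
grasp_force: 2.0
```

```bash
python3 - <<'E'
from h import *
where();shot('w6.png',268);follow([175,180,185,190,200,210],r=34)
E
```

```text
t 8.15 U,y,d 21.6 -1.9 18.0 z [ 0.879  0.359 -0.315] F [-2.   4.3  1.2] g 0.352 q [-0.96 -0.53 -1.02  0.05  0.91  2.83]
175 to (np.float64(20.9), np.float64(2.6), 18, 0.366) [ 2.1  4.4 -0.3] [-0.     0.004  0.   ] rw 386.0 239.0
180 to (np.float64(21.0), np.float64(-0.4), 18, 0.366) [ 1.   1.6 -0.3] [-0.     0.004  0.   ] rw 388.0 239.0
185 to (np.float64(20.9), np.float64(-3.3), 18, 0.366) [ 0.  -1.1 -0.3] [-0.     0.004  0.   ] rw 390.0 239.0
190 to (np.float64(20.5), np.float64(-6.3), 18, 0.366) [-0.7 -4.1 -0.5] [-0.     0.004  0.   ] rw 392.0 239.0
200 to (np.float64(19.0), np.float64(-12.0), 18, 0.366) [-1.4 -9.9 -1. ] [-0.     0.004  0.   ] rw 396.0 238.0
210 to (np.float64(16.5), np.float64(-17.4), 18, 0.366) [ -1.2 -15.8  -1.8] [-0.     0.004  0.   ] rw 401.0 237.0
```

```bash
python3 - <<'E'
from h import *
follow([176,180,190,200,210,220,230,240],r=34,past=16,slack=3)
E
```

```text
176 to (np.float64(17.9), np.float64(5.3), 18, 0.366) [ 5.7  5.9 -1.3] [-0.     0.004  0.   ] rw 387.0 238.0
180 to (np.float64(18.0), np.float64(2.9), 18, 0.366) [ 4.8  3.7 -1.3] [-0.     0.004  0.   ] rw 388.0 238.0
190 to (np.float64(17.5), np.float64(-3.0), 18, 0.366) [ 3.1 -2.  -1.5] [-0.     0.004  0.   ] rw 392.0 238.0
200 to (np.float64(15.9), np.float64(-8.7), 18, 0.366) [ 2.5 -7.8 -2. ] [-0.     0.004  0.   ] rw 396.0 237.0
210 to (np.float64(13.4), np.float64(-14.1), 18, 0.366) [  2.7 -13.7  -2.9] [-0.     0.004  0.   ] rw 401.0 236.0
220 to (np.float64(10.0), np.float64(-18.9), 18, 0.366) [  4.  -19.4  -4. ] [-0.     0.004  0.   ] rw 407.0 235.0
230 to (np.float64(5.8), np.float64(-23.1), 18, 0.366) [  6.2 -24.7  -5.5] [-0.     0.004  0.   ] rw 412.0 234.0
240 to (np.float64(1.0), np.float64(-26.5), 18, 0.366) [  9.2 -29.5  -7.1] [-0.     0.004  0.   ] rw 418.0 232.0
```

move_arm([
  [[30,1.5,4.5,0,0,0,0],[30,3.7,0,-1.3,0,0,0],[26,0,0,0,0,0,0],[26,0,0,0,0,0,0],[26,-0.4,-1.4,0,0,0,0]],
])

```text
time_s: 8.7
tcp_pos: [498.1, -308.0, 147.5]
tool_rot: [0.81, -0.044, 0.583, -0.044]
force: [2.6, 5.7, 0.3]
gripper_width: 0.307
grasp_force: 3.0
```

move_arm([
  [[26,-0.5,-1.8,0,0,0,0],[26,-0.5,-1.8,-0.1,0,0,0],[26,-0.4,-1.6,-0.1,0,0,0],[26,-0.3,-1.6,-0.1,0,0,0],[26,-0.2,-1.5,-0.1,0,0,0]],
])

```text
time_s: 9.2
tcp_pos: [496.0, -316.5, 147.0]
tool_rot: [0.81, -0.044, 0.583, -0.044]
force: [-2.8, 3.9, 1.4]
gripper_width: 0.305
grasp_force: 2.2
```

```bash
python3 - <<'E'
from h import *
where();shot('w7.png',275);follow([190,200,210,220,230,240],r=34,past=16,slack=3)
E
```

```text
t 9.2 U,y,d 16.2 -5.8 17.9 z [ 0.879  0.358 -0.315] F [-2.8  3.9  1.4] g 0.305 q [-0.96 -0.5  -1.    0.04  0.91  2.83]
190 to (np.float64(17.5), np.float64(-3.0), 18, 0.366) [-0.2  3.4  0.4] [0.    0.004 0.001] rw 392.0 238.0
200 to (np.float64(15.9), np.float64(-8.7), 18, 0.366) [-0.9 -2.4 -0.1] [0.    0.004 0.001] rw 396.0 237.0
210 to (np.float64(13.4), np.float64(-14.1), 18, 0.366) [-0.6 -8.3 -1. ] [0.    0.004 0.001] rw 401.0 236.0
220 to (np.float64(10.0), np.float64(-18.9), 18, 0.366) [  0.7 -14.   -2.2] [0.    0.004 0.001] rw 407.0 235.0
230 to (np.float64(5.8), np.float64(-23.1), 18, 0.366) [  2.8 -19.3  -3.6] [0.    0.004 0.001] rw 412.0 234.0
240 to (np.float64(1.0), np.float64(-26.5), 18, 0.366) [  5.8 -24.1  -5.2] [0.    0.004 0.001] rw 418.0 232.0
```

move_arm([
  [[26,-0.5,-2.2,-0.1,0,0,0],[26,-0.2,-2.2,-0.2,0,0,0],[26,0,-2.2,-0.3,0,0,0],[26,0.2,-2.2,-0.4,0,0,0],[26,0.3,-2.2,-0.5,0,0,0]],
])

```text
time_s: 9.75
tcp_pos: [495.8, -327.6, 145.5]
tool_rot: [0.81, -0.044, 0.583, -0.044]
force: [-4.2, 6.1, 1.5]
gripper_width: 0.304
grasp_force: 3.0
```

move_arm([
  [[26,0.5,-2.2,-0.5,0,0,0],[26,0.7,-2.2,-0.5,0,0,0],[26,0.9,-2.2,-0.6,0,0,0],[26,1,-2.2,-0.6,0,0,0],[26,0,0,0,0,0,0]],
])

```text
time_s: 10.25
tcp_pos: [498.9, -337.0, 143.0]
tool_rot: [0.81, -0.044, 0.583, -0.043]
force: [0.0, 0.0, -0.3]
gripper_width: 0.303
grasp_force: 0.0
```

```bash
python3 - <<'E'
from h import *
where();follow([230,236,240],r=34,past=16,slack=3)
inc(6,-20,18,.366);inc(54,-39,18,.366)
b=np.radians(150);bar=np.array([-np.cos(b),np.sin(b)])*36;z=np.array([-np.cos(.366),np.sin(.366)])
for p in(-40,14): inc(*(bar+p*z).round(1),18,.366)
E
```

```text
t 10.25 U,y,d 5.3 -23.9 18.2 z [ 0.879  0.357 -0.316] F [ 0.   0.  -0.3] g 0.303 q [-0.98 -0.43 -0.97  0.02  0.93  2.81]
230 to (np.float64(5.8), np.float64(-23.1), 18, 0.366) [-0.1  0.8  0.3] [0.    0.004 0.002] rw 412.0 234.0
236 to (np.float64(3.0), np.float64(-25.3), 18, 0.366) [ 1.6 -2.2 -0.6] [0.    0.004 0.002] rw 416.0 233.0
240 to (np.float64(1.0), np.float64(-26.5), 18, 0.366) [ 2.9 -4.  -1.3] [0.    0.004 0.002] rw 418.0 232.0
to (6, -20, 18, 0.366) [0.9 3.8 0.4] [0.    0.004 0.002] rw 410.0 234.0
to (54, -39, 18, 0.366) [-48.1   2.2  16.8] [0.    0.004 0.002] rw 386.0 250.0
to (np.float64(68.5), np.float64(3.7), 18, 0.366) [-45.5  46.9  21.8] [0.    0.004 0.002] rw 349.0 255.0
to (np.float64(18.1), np.float64(23.0), 18, 0.366) [ 5.6 48.   4.5] [0.    0.004 0.002] rw 378.0 238.0
```

move_arm([
  [[32,0.5,1.5,0.2,0,0,0],[36,-11,0.2,4,0,0,0],[36,-13,0.2,4.4,0,0,0],[36,-13,0.2,4.4,0,0,0],[36,-12,0.2,4,0,0,0]],
])

```text
time_s: 10.75
tcp_pos: [450.0, -334.4, 160.8]
tool_rot: [0.81, -0.044, 0.583, -0.043]
force: [0.2, 0.1, -0.7]
gripper_width: 0.422
grasp_force: 0.0
```

move_arm([
  [[40,0.6,9,1,0,0,0],[40,0.6,9,1,0,0,0],[40,0.6,9,1,0,0,0],[40,0.6,9,1,0,0,0],[40,0.6,8,1,0,0,0]],
])

```text
time_s: 11.25
tcp_pos: [453.5, -290.0, 165.6]
tool_rot: [0.81, -0.044, 0.583, -0.043]
force: [0.2, -0.2, 0.1]
gripper_width: 0.469
grasp_force: 0.0
```

```bash
python3 - <<'E'
from h import *
where();shot('w8.png',330)
g=cv2.imread('pics/raw_w8.png');s=sense();C=cam('wrist',s);Rm=R.from_euler('z',YA).as_matrix()
h=cv2.cvtColor(g,cv2.COLOR_BGR2HSV)
for th in range(310,356,5):
    print(th,[(L,proj(C,np.r_[O,0]+Rm@obj(np.radians(th),L,L))[0].round().tolist()) for L in(35,27)])
# barrel check row: grey profile along the arc just inside the tip of the 35 and 27 barrels (s=20)
G=h[:,:,2]
for az in range(110,262,6):
    q=[proj(C,np.r_[O,0]+Rm@obj(np.radians(az)-OFF[35],35,k))[0] for k in(6,10,14,18,22,26,30,34,38,42)]
    print(az,[(int(h[int(v),int(u),2]),int(h[int(v),int(u),1])) for u,v in q])
E
```

```text
t 11.25 U,y,d 68.7 3.7 17.3 z [ 0.879  0.357 -0.315] F [ 0.2 -0.2  0.1] g 0.469 q [-1.02 -0.71 -1.06  0.22  0.95  2.78]
310 [(35, [264.0, 268.0]), (27, [356.0, 276.0])]
315 [(35, [266.0, 271.0]), (27, [361.0, 275.0])]
320 [(35, [269.0, 274.0]), (27, [366.0, 274.0])]
325 [(35, [272.0, 276.0]), (27, [370.0, 272.0])]
330 [(35, [275.0, 279.0]), (27, [374.0, 270.0])]
335 [(35, [279.0, 281.0]), (27, [378.0, 269.0])]
340 [(35, [284.0, 283.0]), (27, [381.0, 267.0])]
345 [(35, [289.0, 285.0]), (27, [383.0, 265.0])]
350 [(35, [294.0, 287.0]), (27, [385.0, 262.0])]
355 [(35, [300.0, 288.0]), (27, [386.0, 260.0])]
110 [(82, 31), (132, 8), (118, 13), (115, 9), (129, 8), (130, 8), (78, 29), (106, 14), (219, 59), (224, 56)]
116 [(81, 31), (130, 4), (130, 6), (120, 2), (130, 10), (129, 10), (132, 8), (219, 63), (225, 58), (216, 60)]
122 [(80, 32), (137, 9), (118, 13), (134, 10), (135, 8), (78, 33), (114, 13), (218, 60), (223, 59), (214, 57)]
128 [(81, 25), (138, 9), (144, 5), (139, 4), (141, 11), (82, 22), (119, 9), (128, 6), (214, 60), (218, 56)]
134 [(146, 7), (124, 12), (116, 7), (143, 5), (143, 
[... 1585 characters left out ...]
), (103, 10), (46, 0), (93, 3), (95, 0), (81, 13), (65, 20)]
230 [(133, 8), (118, 4), (137, 7), (117, 7), (135, 8), (112, 14), (46, 17), (93, 5), (95, 8), (39, 26)]
236 [(140, 4), (122, 6), (131, 8), (122, 2), (138, 7), (157, 19), (50, 15), (57, 27), (42, 12), (43, 30)]
242 [(140, 4), (107, 5), (116, 4), (117, 4), (129, 8), (118, 15), (50, 31), (45, 23), (51, 25), (42, 24)]
248 [(132, 6), (96, 11), (74, 14), (118, 9), (128, 12), (135, 19), (136, 13), (56, 46), (50, 41), (55, 5)]
254 [(135, 8), (105, 2), (68, 15), (113, 14), (130, 18), (134, 19), (133, 21), (59, 22), (63, 32), (52, 20)]
260 [(134, 6), (116, 7), (97, 5), (122, 8), (133, 17), (135, 21), (132, 21), (172, 13), (62, 25), (66, 31)]
```

```bash
python3 - <<'E'
from h import *
b=np.radians(139);bar=np.array([-np.cos(b),np.sin(b)])*36
for psi in(0,.1,.2,.28):
    z=np.array([-np.cos(psi),np.sin(psi)])
    for p in(-32,14): inc(*(bar+p*z).round(1),18,psi)
E
```

```text
to (np.float64(59.2), np.float64(23.6), 18, 0) [15.2 14.7 -3.9] [-0.115  0.049 -0.343] rw 284.0 258.0
to (np.float64(13.2), np.float64(23.6), 18, 0) [ 55.6  -0.7 -19.7] [-0.115  0.049 -0.343] rw 326.0 243.0
to (np.float64(59.0), np.float64(20.4), 18, 0.1) [14.3 11.7 -4. ] [-0.084  0.037 -0.249] rw 297.0 258.0
to (np.float64(13.2), np.float64(25.0), 18, 0.1) [ 56.1   0.6 -19.7] [-0.084  0.037 -0.249] rw 335.0 242.0
to (np.float64(58.5), np.float64(17.3), 18, 0.2) [13.6  8.6 -4.2] [-0.052  0.025 -0.155] rw 315.0 256.0
to (np.float64(13.4), np.float64(26.4), 18, 0.2) [ 56.4   1.9 -19.6] [-0.052  0.025 -0.155] rw 349.0 241.0
to (np.float64(57.9), np.float64(14.8), 18, 0.28) [13.2  6.1 -4.4] [-0.027  0.015 -0.08 ] rw 332.0 254.0
to (np.float64(13.7), np.float64(27.5), 18, 0.28) [ 56.5   3.1 -19.5] [-0.027  0.015 -0.08 ] rw 362.0 239.0
```

move_arm([
  [[40,6.6,3,-2.2,-0.014,0.008,-0.04],[40,6.6,3,-2.2,-0.013,0.007,-0.04],[40,11,-0.8,-3.8,0,0,0],[40,11,-0.8,-3.8,0,0,0],[40,11,-0.7,-3.8,0,0,0]],
])

```text
time_s: 11.8
tcp_pos: [500.2, -286.6, 149.9]
tool_rot: [0.812, -0.069, 0.579, -0.008]
force: [0.1, -0.0, 0.4]
gripper_width: 0.468
grasp_force: 0.0
```

move_arm([
  [[40,10.4,-0.7,-3.7,0,0,0],[40,0,-0.6,0,-0.019,0.008,-0.057],[40,0,-0.6,0,-0.019,0.007,-0.057],[40,0,-0.6,0,-0.019,0.007,-0.056],[34,0,0,0,0,0,0]],
])

```text
time_s: 12.3
tcp_pos: [511.9, -291.1, 144.9]
tool_rot: [0.813, -0.123, 0.566, 0.062]
force: [-25.8, 6.2, -10.7]
gripper_width: 0.398
grasp_force: 12.9
```

```bash
python3 - <<'E'
from h import *
where();follow([139,145,150,160,170,176],r=36,past=14,slack=5,psi=.1)
E
```

```text
t 12.3 U,y,d 10.1 23.6 17.9 z [ 0.931  0.099 -0.352] F [-25.8   6.2 -10.7] g 0.398 q [-0.72 -0.76 -1.15  0.01  0.43  3.01]
139 to (np.float64(12.7), np.float64(20.0), 18, 0.1) [-3.7 -2.5  0.8] [-0.007 -0.011  0.002] rw 337.0 242.0
145 to (np.float64(15.1), np.float64(17.1), 18, 0.1) [-6.8 -4.4  1.7] [-0.007 -0.011  0.002] rw 336.0 243.0
150 to (np.float64(16.7), np.float64(14.4), 18, 0.1) [-9.2 -6.3  2.2] [-0.007 -0.011  0.002] rw 336.0 243.0
160 to (np.float64(19.4), np.float64(8.7), 18, 0.1) [-13.6 -10.8   3.1] [-0.007 -0.011  0.002] rw 336.0 244.0
170 to (np.float64(21.0), np.float64(2.7), 18, 0.1) [-17.1 -15.8   3.7] [-0.007 -0.011  0.002] rw 337.0 245.0
176 to (np.float64(21.5), np.float64(-1.1), 18, 0.1) [-18.9 -19.2   3.8] [-0.007 -0.011  0.002] rw 338.0 245.0
```

move_arm([
  [[34,-3,0,1,0,0,0],[34,-3,-0.5,1,0,0,0]],
])

```text
time_s: 12.5
tcp_pos: [507.0, -292.1, 148.1]
tool_rot: [0.813, -0.122, 0.566, 0.061]
force: [-0.5, 4.9, -12.7]
gripper_width: 0.399
grasp_force: 5.1
```

```bash
python3 - <<'E'
from h import *
where();follow([139,145,150,160,170,176],r=36,past=14,slack=5,psi=.1)
shot('w9.png',318,crop=(60,360,100,500),f=2)
E
```

```text
t 12.5 U,y,d 15.0 21.0 16.3 z [ 0.931  0.103 -0.351] F [ -0.5   4.9 -12.7] g 0.399 q [-0.73 -0.77 -1.15  0.03  0.45  3.  ]
139 to (np.float64(12.7), np.float64(20.0), 18, 0.1) [ 1.2 -1.5 -2.4] [-0.007 -0.01  -0.002] rw 337.0 242.0
145 to (np.float64(15.1), np.float64(17.1), 18, 0.1) [-1.9 -3.4 -1.6] [-0.007 -0.01  -0.002] rw 336.0 243.0
150 to (np.float64(16.7), np.float64(14.4), 18, 0.1) [-4.3 -5.4 -1. ] [-0.007 -0.01  -0.002] rw 336.0 243.0
160 to (np.float64(19.4), np.float64(8.7), 18, 0.1) [-8.7 -9.8 -0.1] [-0.007 -0.01  -0.002] rw 336.0 244.0
170 to (np.float64(21.0), np.float64(2.7), 18, 0.1) [-12.3 -14.9   0.4] [-0.007 -0.01  -0.002] rw 337.0 245.0
176 to (np.float64(21.5), np.float64(-1.1), 18, 0.1) [-14.1 -18.2   0.6] [-0.007 -0.01  -0.002] rw 338.0 245.0
```

View pics/w9.png

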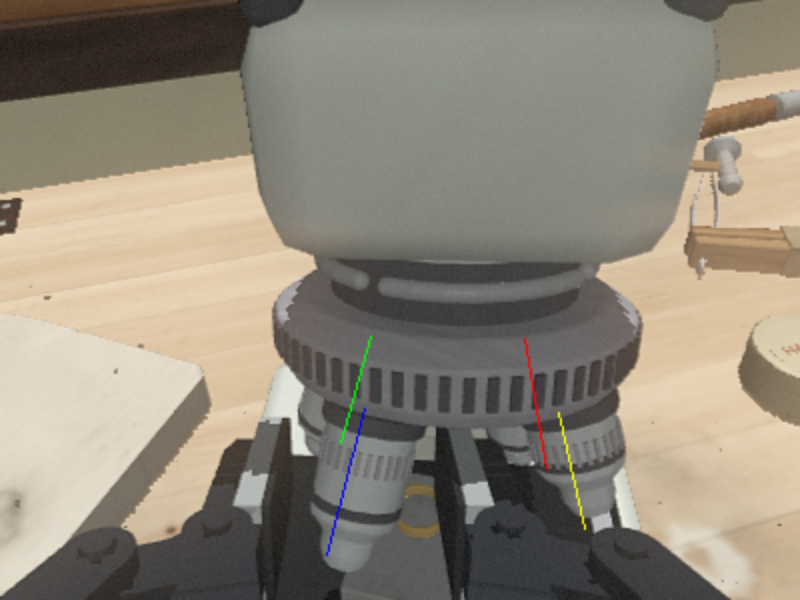

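The 35 mm barrel sits between the open pads (around (365,490) in the crop) with room on both sides, at about 325°. The downward force suggests the finger tops touch the dome underside, so I'll go slightly lower and rotate to ψ=0.2.

```bash
python3 - <<'E'
from h import *
inc(14,22,20.5,.2)
follow([147,150,155,160,165,170,175,180],r=36.5,past=14,slack=6.5,psi=.2,d=20.5)
E
```

```text
to (14, 22, 20.5, 0.2) [ 0.2  1.4 -4.7] [ 0.026 -0.022  0.092] rw 349.0 239.0
147 to (np.float64(15.6), np.float64(16.3), 20.5, 0.2) [-3.2 -3.4 -4.1] [ 0.026 -0.022  0.092] rw 350.0 239.0
150 to (np.float64(16.6), np.float64(14.7), 20.5, 0.2) [-4.7 -4.5 -3.8] [ 0.026 -0.022  0.092] rw 350.0 240.0
155 to (np.float64(18.1), np.float64(11.8), 20.5, 0.2) [-7.  -6.7 -3.3] [ 0.026 -0.022  0.092] rw 350.0 240.0
160 to (np.float64(19.3), np.float64(8.9), 20.5, 0.2) [-9.1 -9.  -2.9] [ 0.026 -0.022  0.092] rw 350.0 240.0
165 to (np.float64(20.2), np.float64(5.9), 20.5, 0.2) [-11.  -11.5  -2.5] [ 0.026 -0.022  0.092] rw 351.0 241.0
170 to (np.float64(20.9), np.float64(2.7), 20.5, 0.2) [-12.8 -14.3  -2.3] [ 0.026 -0.022  0.092] rw 352.0 241.0
175 to (np.float64(21.3), np.float64(-0.4), 20.5, 0.2) [-14.2 -17.1  -2.2] [ 0.026 -0.022  0.092] rw 353.0 241.0
180 to (np.float64(21.5), np.float64(-3.6), 20.5, 0.2) [-15.5 -20.   -2.1] [ 0.026 -0.022  0.092] rw 354.0 241.0
```

move_arm([
  [[34,0,0,-2.5,0.013,-0.011,0.046],[34,0,0,-2.2,0.013,-0.011,0.046],[34,0,0,0,0,0,0]],
])

```text
time_s: 12.85
tcp_pos: [507.1, -294.0, 146.0]
tool_rot: [0.811, -0.092, 0.578, 0.025]
force: [-2.8, 3.6, -2.1]
gripper_width: 0.398
grasp_force: 1.8
```

```bash
python3 - <<'E'
from h import *
where()
follow([147,150,160,165,170,175,178],r=36.5,past=14,slack=6.5,psi=.2,d=20.5)
E
```

```text
t 12.85 U,y,d 13.6 19.2 18.1 z [ 0.923  0.197 -0.331] F [-2.8  3.6 -2.1] g 0.398 q [-0.81 -0.7  -1.13 -0.02  0.61  2.96]
147 to (np.float64(15.6), np.float64(16.3), 20.5, 0.2) [-3.5 -1.8 -1.6] [0.003 0.004 0.001] rw 350.0 239.0
150 to (np.float64(16.6), np.float64(14.7), 20.5, 0.2) [-4.9 -2.9 -1.3] [0.003 0.004 0.001] rw 350.0 240.0
160 to (np.float64(19.3), np.float64(8.9), 20.5, 0.2) [-9.4 -7.4 -0.3] [0.003 0.004 0.001] rw 350.0 240.0
165 to (np.float64(20.2), np.float64(5.9), 20.5, 0.2) [-11.2  -9.9  -0. ] [0.003 0.004 0.001] rw 351.0 241.0
170 to (np.float64(20.9), np.float64(2.7), 20.5, 0.2) [-13.  -12.7   0.2] [0.003 0.004 0.001] rw 352.0 241.0
175 to (np.float64(21.3), np.float64(-0.4), 20.5, 0.2) [-14.5 -15.4   0.3] [0.003 0.004 0.001] rw 353.0 241.0
178 to (np.float64(21.5), np.float64(-2.3), 20.5, 0.2) [-15.3 -17.1   0.4] [0.003 0.004 0.001] rw 354.0 241.0
```

move_arm([
  [[34,-2.5,-1.6,-1,0,0,0],[34,-2.4,-1.3,-0.5,0,0,0],[34,-1.6,-1.5,0.3,0,0,0],[34,-1.5,-1.5,0.3,0,0,0],[34,-1.4,-1.5,0.4,0,0,0]],
])

```text
time_s: 13.35
tcp_pos: [498.6, -299.9, 147.4]
tool_rot: [0.81, -0.09, 0.579, 0.024]
force: [-1.3, 10.1, 3.8]
gripper_width: 0.398
grasp_force: 4.8
```

move_arm([
  [[34,-0.9,-1.3,0.1,0,0,0],[34,-0.9,-1.3,0.1,0,0,0],[34,0,0,0,0,0,0]],
])

```text
time_s: 13.65
tcp_pos: [496.8, -302.2, 147.3]
tool_rot: [0.81, -0.09, 0.579, 0.024]
force: [-3.8, 9.2, 3.7]
gripper_width: 0.396
grasp_force: 4.1
```

```bash
python3 - <<'E'
from h import *
where();shot('w10.png',340)
follow([165,170,175,178,180],r=36.5,past=14,slack=6.5,psi=.2,d=20.5)
E
```

```text
t 13.65 U,y,d 20.4 7.9 19.1 z [ 0.923  0.2   -0.329] F [-3.8  9.2  3.7] g 0.396 q [-0.85 -0.7  -1.12  0.    0.65  2.94]
165 to (np.float64(20.2), np.float64(5.9), 20.5, 0.2) [-1.  -1.6 -1.3] [ 0.004  0.006 -0.002] rw 351.0 241.0
170 to (np.float64(20.9), np.float64(2.7), 20.5, 0.2) [-2.7 -4.4 -1.1] [ 0.004  0.006 -0.002] rw 352.0 241.0
175 to (np.float64(21.3), np.float64(-0.4), 20.5, 0.2) [-4.2 -7.2 -0.9] [ 0.004  0.006 -0.002] rw 353.0 241.0
178 to (np.float64(21.5), np.float64(-2.3), 20.5, 0.2) [-5.  -8.9 -0.9] [ 0.004  0.006 -0.002] rw 354.0 241.0
180 to (np.float64(21.5), np.float64(-3.6), 20.5, 0.2) [ -5.5 -10.1  -0.9] [ 0.004  0.006 -0.002] rw 354.0 241.0
```

move_arm([
  [[34,-0.9,-1.3,0,0,0,0],[34,-0.9,-1.4,0,0,0,0],[34,-0.7,-1.3,0,0,0,0],[34,0,0,0,0,0,0]],
])

```text
time_s: 14.1
tcp_pos: [494.1, -306.6, 147.0]
tool_rot: [0.81, -0.091, 0.578, 0.025]
force: [-1.7, 5.5, 1.1]
gripper_width: 0.399
grasp_force: 2.4
```

move_arm([
  [[34,-0.5,-1,0,0,0,0],[34,0,0,0,0,0,0]],
])

```text
time_s: 14.3
tcp_pos: [493.6, -307.7, 146.9]
tool_rot: [0.81, -0.091, 0.578, 0.025]
force: [-2.0, 4.7, 1.6]
gripper_width: 0.395
grasp_force: 2.1
```

move_arm([
  [[34,-0.5,-1,0,0,0,0],[34,0,0,0,0,0,0]],
])

```text
time_s: 14.5
tcp_pos: [492.9, -309.1, 146.8]
tool_rot: [0.81, -0.091, 0.578, 0.025]
force: [0.1, 1.2, 1.2]
gripper_width: 0.4
grasp_force: 0.5
```

```bash
python3 - <<'E'
from h import *
where()
follow([175,178,180],r=36.5,past=14,slack=6.5,psi=.2,d=20.5)
E
```

```text
t 14.5 U,y,d 21.3 0.0 20.0 z [ 0.923  0.197 -0.33 ] F [0.1 1.2 1.2] g 0.4 q [-0.87 -0.69 -1.12  0.    0.66  2.93]
175 to (np.float64(21.3), np.float64(-0.4), 20.5, 0.2) [-0.4 -0.3 -0.5] [0.004 0.005 0.001] rw 353.0 241.0
178 to (np.float64(21.5), np.float64(-2.3), 20.5, 0.2) [-1.2 -2.  -0.4] [0.004 0.005 0.001] rw 354.0 241.0
180 to (np.float64(21.5), np.float64(-3.6), 20.5, 0.2) [-1.7 -3.2 -0.4] [0.004 0.005 0.001] rw 354.0 241.0
```

move_arm([
  [[34,-0.5,-1,0,0,0,0],[34,0,0,0,0,0,0]],
])

```text
time_s: 14.7
tcp_pos: [492.3, -310.5, 146.5]
tool_rot: [0.811, -0.092, 0.578, 0.025]
force: [-0.5, 0.4, -0.1]
gripper_width: 0.397
grasp_force: 0.0
```

move_arm([
  [[34,-0.4,-0.9,0,0,0,0],[34,0,0,0,0,0,0]],
])

```text
time_s: 14.9
tcp_pos: [491.8, -311.3, 146.2]
tool_rot: [0.811, -0.092, 0.578, 0.025]
force: [-0.0, 1.1, 0.1]
gripper_width: 0.398
grasp_force: 0.0
```

move_arm([
  [[34,-0.3,-0.9,0,0,0,0],[34,0,0,0,0,0,0]],
])

```text
time_s: 15.1
tcp_pos: [491.6, -312.0, 146.2]
tool_rot: [0.811, -0.092, 0.578, 0.025]
force: [0.2, -0.4, -0.4]
gripper_width: 0.397
grasp_force: 0.1
```

```bash
python3 - <<'E'
from h import *
where();inc(25,2.2,20.5,.2);inc(26,4,20.5,.366);inc(72,-13.5,18,.366)
E
```

```text
t 15.1 U,y,d 21.2 -3.2 20.6 z [ 0.923  0.197 -0.331] F [ 0.2 -0.4 -0.4] g 0.397 q [-0.87 -0.68 -1.11  0.    0.67  2.93]
to (25, 2.2, 20.5, 0.2) [-1.3  6.3  1.4] [0.003 0.004 0.001] rw 349.0 242.0
to (26, 4, 20.5, 0.366) [-1.6  8.3  1.8] [ 0.056 -0.016  0.157] rw 381.0 238.0
to (72, -13.5, 18, 0.366) [-47.4   7.1  19.8] [ 0.056 -0.016  0.157] rw 357.0 256.0
```

move_arm([
  [[42,-0.6,3,0.6,0,0,0],[42,-0.7,3.3,0.8,0,0,0],[42,-0.2,1,0.2,0.028,-0.008,0.079],[42,-0.1,1,0.2,0.028,-0.008,0.078],[42,0,0,0,0,0,0]],
])

```text
time_s: 15.6
tcp_pos: [490.0, -304.6, 148.2]
tool_rot: [0.811, -0.044, 0.582, -0.044]
force: [-0.3, 0.2, -0.2]
gripper_width: 0.491
grasp_force: 0.0
```

move_arm([
  [[42,-9,-0.2,3.6,0,0,0],[42,-9,-0.2,3.6,0,0,0],[42,-9,-0.2,3.6,0,0,0],[42,-9,-0.2,3.6,0,0,0],[42,-9,-0.2,3.6,0,0,0]],
])

```text
time_s: 16.1
tcp_pos: [444.7, -304.4, 165.8]
tool_rot: [0.811, -0.045, 0.581, -0.043]
force: [1.2, 0.7, 0.8]
gripper_width: 0.49
grasp_force: 0.0
```

```bash
python3 - <<'E'
from h import *
where();shot('w11.png',360)
g=cv2.imread('pics/raw_w11.png');s=sense();C=cam('wrist',s);Rm=R.from_euler('z',YA).as_matrix()
h=cv2.cvtColor(g,cv2.COLOR_BGR2HSV)
for az in range(140,226,4):
    q=[proj(C,np.r_[O,0]+Rm@obj(np.radians(az)-OFF[35],35,k))[0] for k in(18,22,26,30,34,38)]
    print(az,[(int(h[int(v),int(u),2]),int(h[int(v),int(u),1])) for u,v in q])
# scene view compare: working objective lens
S=cam('scene');T=cam('top')
for th in(350,360,370): print(th,proj(C,np.array([np.r_[O,0]+Rm@obj(np.radians(th),L,L) for L in(53,35,27,43)])).round().tolist())
cv2.imwrite('pics/scene2.png',grab_frame('scene')[:,:,::-1])
E
```

```text
t 16.1 U,y,d 71.6 -12.8 18.1 z [ 0.878  0.356 -0.32 ] F [1.2 0.7 0.8] g 0.49 q [-1.06 -0.67 -1.03  0.26  0.99  2.73]
140 [(78, 26), (105, 22), (227, 58), (221, 58), (218, 58), (215, 59)]
144 [(79, 26), (224, 65), (220, 59), (221, 57), (219, 56), (220, 56)]
148 [(97, 11), (219, 63), (221, 59), (225, 56), (219, 59), (196, 18)]
152 [(217, 67), (223, 58), (217, 59), (199, 12), (213, 12), (82, 19)]
156 [(216, 65), (200, 11), (216, 13), (71, 25), (82, 19), (188, 4)]
160 [(205, 14), (137, 13), (139, 6), (189, 4), (185, 4), (191, 3)]
164 [(163, 5), (164, 6), (190, 4), (104, 5), (148, 5), (58, 26)]
168 [(182, 3), (185, 4), (86, 12), (63, 20), (61, 29), (62, 25)]
172 [(186, 4), (194, 5), (119, 6), (141, 5), (66, 8), (58, 26)]
176 [(189, 5), (174, 4), (125, 6), (139, 2), (115, 20), (54, 19)]
180 [(184, 4), (189, 7), (123, 4), (185, 4), (99, 21), (54, 0)]
184 [(181, 4), (175, 4), (123, 6), (127, 4), (86, 15), (51, 25)]
188 [(130, 6), (163, 6), (110, 9), (58, 9), (70, 18), (93, 3)]
192 [(115, 7), (118, 11), (42, 12), (92, 0), (95, 3), (97, 11)]
196 [(129, 12), (38, 27), (96, 8), (95, 8), (98, 10), (89, 3)]
200 [(130, 16), (52, 20), (95, 11), (118, 110), (113, 122), (93, 3)]
204 [(128, 14), (41, 12), (94, 5), (89, 3), (91, 3), (92, 6)]
208 [(128, 22), (59, 9), (95, 27), (86, 12), (92, 8), (121, 84)]
212 [(130, 16), (132, 21), (94, 5), (94, 43), (94, 19), (94, 43)]
216 [(127, 14), (129, 18), (53, 10), (117, 111), (120, 123), (94, 8)]
220 [(137, 19), (129, 16), (43, 30), (30, 34), (38, 27), (40, 13)]
224 [(137, 15), (131, 19), (41, 25), (81, 6), (60, 17), (59, 9)]
350 [[327.0, 249.0], [268.0, 278.0], [356.0, 255.0], [249.0, 248.0]]
360 [[318.0, 248.0], [279.0, 281.0], [359.0, 251.0], [244.0, 252.0]]
370 [[308.0, 247.0], [291.0, 283.0], [359.0, 247.0], [240.0, 257.0]]
```

The barrel's centre reads about 179°, so the longest objective is clicked home. Next is the screen: I'll measure its present angle in the scene image and work out the approach.

```bash
cat >> h.py <<'E'
def sinc(b,l,back=0,y=0,pitch=.5236,yo=.1,z=0):
    p=scr(b,l,7,y)-back*np.array([np.cos(pitch),0,-np.sin(pitch)])+[0,0,z]
    s=sense();d,w=goto(O,YA,p,pitch,yo)
    Rm=R.from_euler('z',YA+yo).as_matrix();wr=s['tcp_pos']+d-283*(Rm@[np.cos(pitch),0,-np.sin(pitch)])
    print('b',round(np.degrees(b)),'back',back,d.round(1),w.round(3),'rw',np.hypot(*wr[:2]).round(),wr[2].round())
def screen(fn):
    g=cv2.imread(fn);S=cam('scene');Rm=R.from_euler('z',YA).as_matrix()
    x0,y0,x1,y1=258,115,330,215
    m=(g[y0:y1,x0:x1].max(2)<48).astype(np.uint8)
    n,lab,st,_=cv2.connectedComponentsWithStats(m);k=1+st[1:,4].argmax()
    c=max(cv2.findContours((lab==k).astype(np.uint8),0,2)[0],key=cv2.contourArea)
    print('seen',st[k],(cv2.approxPolyDP(cv2.convexHull(c),2,True)[:,0]+[x0,y0]).tolist())
    for b in(8,12,26,30,34):
        q=[scr(np.radians(b),l,t,y) for l in(6,90) for t in(-7,7) for y in(-73,73)]
        print(b,cv2.convexHull((proj(S,np.array(q)@Rm.T+np.r_[O,0])).astype(np.float32))[:,0].round().tolist())
E
python3 - <<'E'
from h import *
screen('pics/scene0.png');screen('pics/scene2.png')
for b,k in((0,70),(0,20),(.1745,0),(.35,0),(.5236,0)): sinc(b,75,k)
E
```

```text
seen [  6  17  22  74 713] [[284, 132], [283, 157], [272, 200], [269, 205], [265, 205], [267, 171], [280, 132]]
8 [[289.0, 132.0], [283.0, 167.0], [270.0, 209.0], [262.0, 207.0], [267.0, 171.0], [282.0, 131.0]]
12 [[292.0, 133.0], [283.0, 167.0], [270.0, 209.0], [263.0, 207.0], [271.0, 172.0], [285.0, 131.0]]
26 [[302.0, 138.0], [290.0, 179.0], [270.0, 210.0], [264.0, 207.0], [278.0, 165.0], [295.0, 134.0]]
30 [[304.0, 139.0], [293.0, 181.0], [270.0, 210.0], [264.0, 207.0], [278.0, 165.0], [298.0, 136.0]]
34 [[307.0, 141.0], [295.0, 183.0], [271.0, 211.0], [264.0, 207.0], [278.0, 165.0], [301.0, 137.0]]
seen [  6  17  22  74 711] [[284, 132], [283, 157], [272, 200], [266, 205], [264, 202], [267, 171], [279, 133]]
8 [[289.0, 132.0], [283.0, 167.0], [270.0, 209.0], [262.0, 207.0], [267.0, 171.0], [282.0, 131.0]]
12 [[292.0, 133.0], [283.0, 167.0], [270.0, 209.0], [263.0, 207.0], [271.0, 172.0], [285.0, 131.0]]
26 [[302.0, 138.0], [290.0, 179.0], [270.0, 210.0], [264.0, 207.0], [278.0, 165.0], [295.0, 134.0]]
30 [[304.0, 139.0], [293.0, 181.0], [270.0, 210.0], [264.0, 207.0], [278.0, 165.0], [298.0, 136.0]]
34 [[307.0, 141.0], [295.0, 183.0], [271.0, 211.0], [264.0, 207.0], [278.0, 165.0], [301.0, 137.0]]
b 0 back 70 [ -2.7  15.3 199.5] [-0.092  0.211 -0.23 ] rw 305.0 508.0
b 0 back 20 [ 37.7  -0.2 174.5] [-0.092  0.211 -0.23 ] rw 344.0 483.0
b 10 back 0 [ 66.1 -11.1 164.6] [-0.092  0.211 -0.23 ] rw 372.0 473.0
b 20 back 0 [ 78.3 -15.8 162.3] [-0.092  0.211 -0.23 ] rw 384.0 470.0
b 30 back 0 [ 89.8 -20.2 157.9] [-0.092  0.211 -0.23 ] rw 396.0 466.0
```

move_arm([
  [[20,0,1,18,0,0,0],[0,0,1,19,-0.012,0.026,-0.029],[0,0,1,19,-0.012,0.026,-0.029],[0,2,1,19,-0.012,0.026,-0.029],[0,3,1,19,-0.012,0.026,-0.029]],
])

```text
time_s: 16.7
tcp_pos: [450.1, -299.5, 260.6]
tool_rot: [0.837, -0.08, 0.541, 0.013]
force: [1.1, -0.5, -0.7]
gripper_width: 0.001
grasp_force: 0.0
```

move_arm([
  [[0,3,0,19,-0.011,0.026,-0.028],[0,3,0,19,-0.011,0.026,-0.028],[0,3,0,19,-0.011,0.027,-0.029],[0,3,0,18,-0.011,0.026,-0.029],[0,3,0,16,0,0,0]],
])

```text
time_s: 17.2
tcp_pos: [465.7, -299.0, 353.0]
tool_rot: [0.858, -0.114, 0.497, 0.066]
force: [-0.2, 0.5, 1.0]
gripper_width: -0.002
grasp_force: 0.0
```

```bash
python3 - <<'E'
from h import *
where();print(mpos(O,YA))
for b,k in((.13,15),(.13,0),(.2,0),(.3,0),(.4,0),(.5236,0)): sinc(b,75,k)
E
```

```text
t 17.2 U,y,d 119.0 -0.3 -163.9 z [ 0.863  0.088 -0.497] F [-0.2  0.5  1. ] g -0.002 q [-0.8  -0.79 -0.63  0.75  0.46  2.85]
(array([-8.40e+01, -3.00e-01,  3.53e+02]), array([ 0.863,  0.088, -0.497]))
b 7 back 15 [ 29.8 -11.1 -14.2] [ 0.001  0.003 -0.001] rw 357.0 480.0
b 7 back 0 [ 42.  -15.7 -21.7] [ 0.001  0.003 -0.001] rw 369.0 473.0
b 11 back 0 [ 46.9 -17.6 -22.1] [ 0.001  0.003 -0.001] rw 374.0 472.0
b 17 back 0 [ 53.8 -20.3 -23.3] [ 0.001  0.003 -0.001] rw 381.0 471.0
b 23 back 0 [ 60.6 -22.9 -25.2] [ 0.001  0.003 -0.001] rw 388.0 469.0
b 30 back 0 [ 68.7 -26.  -28.5] [ 0.001  0.003 -0.001] rw 396.0 466.0
```

move_arm([
  [[0,10,-3.7,-4.8,0,0,0],[0,10,-3.7,-4.7,0,0,0],[0,10,-3.7,-4.7,0,0,0],[0,6,-2.3,-3.7,0,0,0],[0,6,-2.3,-3.7,0,0,0]],
])

```text
time_s: 17.7
tcp_pos: [507.6, -315.6, 328.4]
tool_rot: [0.858, -0.114, 0.496, 0.065]
force: [-3.0, 1.7, 3.1]
gripper_width: -0.001
grasp_force: 2.1
```

move_arm([
  [[0,4,-1.5,-0.5,0,0,0],[0,4,-1.5,-0.6,0,0,0],[0,4,-1.5,-0.8,0,0,0],[0,3,-1.1,-0.8,0,0,0],[0,3,-1.1,-0.8,0,0,0]],
])

```text
time_s: 18.2
tcp_pos: [525.2, -322.2, 325.6]
tool_rot: [0.858, -0.114, 0.497, 0.065]
force: [-3.8, 1.3, -1.6]
gripper_width: -0.001
grasp_force: 1.5
```

```bash
python3 - <<'E'
from h import *
where();print(mpos(O,YA))
cv2.imwrite('pics/scene3.png',grab_frame('scene')[:,:,::-1]);screen('pics/scene3.png')
for b,k in((.4,0),(.48,0),(.5236,0)): sinc(b,75,k)
E
```

```text
t 18.2 U,y,d 49.7 -0.7 -159.9 z [ 0.862  0.09  -0.498] F [-3.8  1.3 -1.6] g -0.001 q [-0.73 -0.65 -0.62  0.6   0.4   2.9 ]
(array([-20.2,  -0.7, 325.6]), array([ 0.862,  0.09 , -0.498]))
seen [  8  20  32  72 511] [[294, 135], [297, 137], [296, 159], [269, 206], [266, 203]]
8 [[289.0, 132.0], [283.0, 167.0], [270.0, 209.0], [262.0, 207.0], [267.0, 171.0], [282.0, 131.0]]
12 [[292.0, 133.0], [283.0, 167.0], [270.0, 209.0], [263.0, 207.0], [271.0, 172.0], [285.0, 131.0]]
26 [[302.0, 138.0], [290.0, 179.0], [270.0, 210.0], [264.0, 207.0], [278.0, 165.0], [295.0, 134.0]]
30 [[304.0, 139.0], [293.0, 181.0], [270.0, 210.0], [264.0, 207.0], [278.0, 165.0], [298.0, 136.0]]
34 [[307.0, 141.0], [295.0, 183.0], [271.0, 211.0], [264.0, 207.0], [278.0, 165.0], [301.0, 137.0]]
b 23 back 0 [0.9 0.4 2.3] [-0.001  0.002 -0.002] rw 388.0 469.0
b 28 back 0 [ 6.2 -1.7  0.2] [-0.001  0.002 -0.002] rw 393.0 467.0
b 30 back 0 [ 9.  -2.8 -1.1] [-0.001  0.002 -0.002] rw 396.0 466.0
```

move_arm([
  [[0,3,-1,0,0,0,0],[0,3,-1,-0.5,0,0,0],[0,2,-0.6,-0.6,0,0,0],[0,1,-0.2,0,0,0,0],[0,0,0,0,0,0,0]],
])

```text
time_s: 18.75
tcp_pos: [534.2, -324.9, 325.1]
tool_rot: [0.858, -0.114, 0.497, 0.065]
force: [-0.6, -0.9, -0.0]
gripper_width: -0.0
grasp_force: 0.0
```

```bash
python3 - <<'E'
from h import *
where();print(mpos(O,YA));sinc(.5236,75,0)
cv2.imwrite('pics/scene4.png',grab_frame('scene')[:,:,::-1]);screen('pics/scene4.png')
E
```

```text
t 18.75 U,y,d 40.7 0.0 -162.7 z [ 0.863  0.09  -0.498] F [-0.6 -0.9 -0. ] g -0.0 q [-0.72 -0.62 -0.61  0.58  0.4   2.9 ]
(array([-10.8,   0. , 325.1]), array([ 0.863,  0.09 , -0.498]))
b 30 back 0 [ 0.2 -0.1 -0.6] [-0.001  0.003 -0.003] rw 396.0 466.0
seen [  9  22  35  70 497] [[298, 137], [301, 141], [292, 179], [269, 206], [267, 199]]
8 [[289.0, 132.0], [283.0, 167.0], [270.0, 209.0], [262.0, 207.0], [267.0, 171.0], [282.0, 131.0]]
12 [[292.0, 133.0], [283.0, 167.0], [270.0, 209.0], [263.0, 207.0], [271.0, 172.0], [285.0, 131.0]]
26 [[302.0, 138.0], [290.0, 179.0], [270.0, 210.0], [264.0, 207.0], [278.0, 165.0], [295.0, 134.0]]
30 [[304.0, 139.0], [293.0, 181.0], [270.0, 210.0], [264.0, 207.0], [278.0, 165.0], [298.0, 136.0]]
34 [[307.0, 141.0], [295.0, 183.0], [271.0, 211.0], [264.0, 207.0], [278.0, 165.0], [301.0, 137.0]]
```

move_arm([
  [[0,-8,2.2,5,0,0,0],[0,-9,2.4,5,0,0,0],[0,-9,2.4,5,0,0,0],[0,-9,2.4,5,0,0,0],[0,-9,2.4,5,0,0,0]],
])

```text
time_s: 19.3
tcp_pos: [489.1, -312.8, 350.8]
tool_rot: [0.858, -0.114, 0.497, 0.065]
force: [-0.6, -1.3, -0.3]
gripper_width: -0.001
grasp_force: 0.0
```

```bash
python3 - <<'E'
from h import *
where();s=sense();C=cam('wrist',s)
g=grab_frame('wrist')[:,:,::-1].copy();cv2.imwrite('pics/raw_w12.png',g)
cv2.imwrite('pics/scene5.png',grab_frame('scene')[:,:,::-1]);screen('pics/scene5.png')
t=grab_frame('top')[:,:,::-1].copy();cv2.imwrite('pics/top5.png',t)
Rm=R.from_euler('z',YA).as_matrix();T=cam('top')
def pr(C,b): return proj(C,np.array([scr(np.radians(b),l,7,y) for l,y in((90,73),(90,-73),(6,-73),(6,73))])@Rm.T+np.r_[O,0]).round(1).tolist()
for n,im,CC in(('wrist',g,C),('top',t,T)):
    q=np.array(pr(CC,30));x0,y0=np.maximum(q.min(0)-25,0).astype(int);x1,y1=(q.max(0)+25).astype(int)
    m=(im[y0:y1,x0:x1].max(2)<70).astype(np.uint8);nn,lab,st,_=cv2.connectedComponentsWithStats(m);k=1+st[1:,4].argmax()
    c=max(cv2.findContours((lab==k).astype(np.uint8),0,2)[0],key=cv2.contourArea)
    print(n,st[k],(cv2.approxPolyDP(cv2.convexHull(c),4 if n=='wrist' else 2,True)[:,0]+[x0,y0]).tolist())
    for b in(26,30,34): print(b,pr(CC,b))
E
```

```text
t 19.3 U,y,d 93.2 -4.8 -170.9 z [ 0.863  0.089 -0.498] F [-0.6 -1.3 -0.3] g -0.001 q [-0.78 -0.72 -0.61  0.7   0.44  2.87]
seen [  9  22  35  70 502] [[298, 137], [301, 141], [292, 179], [269, 206], [267, 199]]
8 [[289.0, 132.0], [283.0, 167.0], [270.0, 209.0], [262.0, 207.0], [267.0, 171.0], [282.0, 131.0]]
12 [[292.0, 133.0], [283.0, 167.0], [270.0, 209.0], [263.0, 207.0], [271.0, 172.0], [285.0, 131.0]]
26 [[302.0, 138.0], [290.0, 179.0], [270.0, 210.0], [264.0, 207.0], [278.0, 165.0], [295.0, 134.0]]
30 [[304.0, 139.0], [293.0, 181.0], [270.0, 210.0], [264.0, 207.0], [278.0, 165.0], [298.0, 136.0]]
34 [[307.0, 141.0], [295.0, 183.0], [271.0, 211.0], [264.0, 207.0], [278.0, 165.0], [301.0, 137.0]]
wrist [   17    69   258   114 12309] [[416, 365], [164, 367], [159, 360], [175, 299], [281, 267], [390, 254]]
26 [[163.8, 214.5], [406.4, 233.5], [383.3, 344.5], [174.6, 323.5]]
30 [[167.9, 210.3], [403.9, 228.6], [383.3, 343.5], [174.8, 322.6]]
34 [[171.8, 207.0], [401.4, 224.5], [383.2, 342.5], [175.0, 321.6]]
top [  24   26   82   69 2887] [[308, 172], [323, 192], [324, 202], [289, 235], [265, 240], [249, 212], [243, 174]]
26 [[245.1, 181.1], [311.9, 172.8], [314.1, 207.8], [249.4, 216.2]]
30 [[244.9, 179.9], [311.4, 171.7], [314.0, 207.6], [249.3, 216.0]]
34 [[244.7, 179.0], [310.9, 170.8], [314.0, 207.3], [249.3, 215.7]]
```

```bash
python3 - <<'E'
from h import *
s=sense();C=cam('wrist',s);Rm=R.from_euler('z',YA).as_matrix()
g=cv2.GaussianBlur(cv2.cvtColor(cv2.imread('pics/raw_w12.png'),6),(3,3),0).astype(int)
for x in(190,215,240,330,355,380):
    c=g[:,x];d=np.diff(c[180:260]);e=np.diff(c[300:365])
    print(x,c[190:250:4].tolist(),'top',180+np.argsort(-abs(d))[:3],'bot',300+np.argsort(-abs(e))[:3])
for y in(240,260,280): 
    r=g[y];print('row',y,'L',150+np.argsort(-abs(np.diff(r[150:200])))[:2],'R',370+np.argsort(-abs(np.diff(r[370:425])))[:2])
def pr(b,t): return proj(C,np.array([scr(np.radians(b),l,t,y) for l,y in((90,73),(90,-73),(6,-73),(6,73))])@Rm.T+np.r_[O,0])
for b in(22,26,30,34,38):
    q=pr(b,7);k=pr(b,-7)
    f=lambda p,r,x:round(p[1]+(x-p[0])*(r[1]-p[1])/(r[0]-p[0]),1)
    h=lambda p,r,y:round(p[0]+(y-p[1])*(r[0]-p[0])/(r[1]-p[1]),1)
    print(b,'top',[f(q[0],q[1],x) for x in(190,240,355,380)],'back top',[f(k[0],k[1],x) for x in(190,380)],'bot',[f(q[3],q[2],x) for x in(190,380)],'L,R@260',h(q[0],q[3],260),h(q[1],q[2],260))
E
```

```text
190 [211, 206, 206, 211, 88, 69, 67, 82, 86, 91, 91, 90, 91, 89, 89] top [205 204 206] bot [320 319 324]
215 [206, 207, 214, 212, 187, 65, 66, 60, 90, 87, 85, 85, 86, 85, 83] top [206 207 205] bot [321 322 324]
240 [208, 211, 211, 210, 213, 61, 67, 63, 80, 88, 86, 84, 84, 84, 84] top [208 207 209] bot [312 311 313]
330 [210, 203, 199, 202, 202, 206, 173, 69, 67, 61, 89, 85, 84, 82, 83] top [214 188 213] bot [319 320 326]
355 [140, 201, 203, 201, 206, 207, 211, 64, 69, 64, 84, 86, 85, 82, 83] top [216 215 190] bot [335 320 336]
380 [144, 201, 198, 208, 205, 204, 199, 120, 75, 73, 65, 83, 89, 87, 85] top [217 218 192] bot [328 329 327]
row 240 L [169 170] R [396 395]
row 260 L [171 170] R [392 393]
row 280 L [172 171] R [389 390]
22 top [np.float64(223.1), np.float64(227.1), np.float64(236.2), np.float64(238.2)] back top [np.float64(212.2), np.float64(226.8)] bot [np.float64(327.1), np.float64(346.2)] L,R@260 164.5 403.6
26 top [np.float64(217.7), np.float64(221.6), np.float64(230.5), np.float64(232.5)] back top [np.float64(208.7), np.float64(223.2)] bot [np.float64(326.1), np.float64(345.2)] L,R@260 167.6 400.6
30 top [np.float64(213.1), np.float64(216.9), np.float64(225.8), np.float64(227.7)] back top [np.float64(206.0), np.float64(220.4)] bot [np.float64(325.2), np.float64(344.2)] L,R@260 170.2 397.9
34 top [np.float64(209.4), np.float64(213.2), np.float64(222.0), np.float64(223.9)] back top [np.float64(204.1), np.float64(218.4)] bot [np.float64(324.2), np.float64(343.2)] L,R@260 172.6 395.6
38 top [np.float64(206.5), np.float64(210.3), np.float64(219.1), np.float64(220.9)] back top [np.float64(202.9), np.float64(217.2)] bot [np.float64(323.3), np.float64(342.2)] L,R@260 174.8 393.5
```

```bash
python3 - <<'E'
from h import *
from scipy.optimize import least_squares
s=sense();C=cam('wrist',s);Rm=R.from_euler('z',YA).as_matrix()
g=cv2.GaussianBlur(cv2.cvtColor(cv2.imread('pics/raw_w12.png'),6),(5,5),0).astype(float)
def sub(v,o):  # outermost strong edge: half-level crossing toward dark
    d=-np.diff(v);d[d<0]=0;return o+.5+(d**2@np.arange(len(d)))/(d**2).sum()
rows=np.arange(230,312,3);cols=np.r_[np.arange(185,270,4),np.arange(300,380,4)]
Lx=np.array([sub(g[y,158:182],158) for y in rows]);Rx=np.array([410-(sub(g[y,378:411][::-1],0)) for y in rows])
Ty=np.array([sub(g[198:226,x],198) for x in cols])
def line(A,x): p=np.polyfit(A,x,1);r=x-np.polyval(p,A);k=abs(r)<1.5;p=np.polyfit(A[k],x[k],1);return p,k.sum(),np.std(x[k]-np.polyval(p,A[k]))
for n,l in(('L',line(rows,Lx)),('R',line(rows,Rx)),('T',line(cols,Ty))): print(n,l)
pl,pR,pt=line(rows,Lx)[0],line(rows,Rx)[0],line(cols,Ty)[0]
def f(x,pri=True):
    b,d=x[0],x[1:4]
    W=lambda l,t,y:proj(C,Rm@(scr(b,l,t,y)+d)+np.r_[O,0])[0]
    r=[]
    for l in(30,85):
        p=W(l,7,73);r.append(np.polyval(pl,p[1])-p[0]);p=W(l,7,-73);r.append(np.polyval(pR,p[1])-p[0])
    for y in(-60,60): p=W(90,-7,y);r.append(np.polyval(pt,p[0])-p[1])
    return np.r_[r,d/3]
q=least_squares(f,[.52,0,0,0]);J=np.linalg.inv(q.jac.T@q.jac)
print(np.degrees(q.x[0]),q.x[1:],q.fun.round(2),'sd',np.degrees(J[0,0]**.5))
E
```

```text
L (array([6.96944582e-02, 1.52905077e+02]), np.int64(28), np.float64(0.038659506182736024))
R (array([-1.56574179e-01,  4.33814156e+02]), np.int64(20), np.float64(0.3781508083961829))
T (array([6.62661338e-02, 1.92619275e+02]), np.int64(42), np.float64(0.08488699556564135))
31.446206466482547 [ 2.23212649  1.43937926 -1.58161333] [ 0.91  0.2  -0.61 -0.49 -0.79  0.83  0.74  0.48 -0.53] sd 1.5996213710908145
```

```bash
python3 -c "
from rig import *
print(sign_off())"
```

```text
the job is handed in; nothing more can be done
None
```

The job is handed in: the longest objective is clicked home (its opposite barrel measures about 179°, against 180° when home), and the screen leans back about 30° (estimates from 28° to 31°); I didn't measure the ring, block or nearby things afterwards.

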